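# Put the bathroom spares away by height and stack the parts cases

## Robot

A 7-joint arm with a two-finger parallel gripper is mounted at the origin on the work surface. World frame = base frame: x ahead of the robot, y to its left, z up, the work surface at z = 0. Lengths are in m, angles in degrees, forces in N, time in s.
With the tool pointing down it reaches from about 0.425 to 0.875 m from the base axis. Payload 4.7 kg.
Tool frame: the origin (TCP) lies between the finger pads; the fingertips stand env.tip_reach ahead of it and the grasp point (between the pads) lies 2 mm behind it (env.tip_reach is the distance from the TCP to the fingertips, in m); z points along the fingers, y is the line along which they close (so a half turn about z gives the same grasp; the last joint's range is limited). The gripper opens to 87 mm and grips with 3 to 60 N. Pads are 19 mm wide; open, the fingers measure 117 mm over their backs; the gripper's body (75 mm by 190 mm) begins 51 mm behind the grasp point.
Start: joints at [0.808, 18.392, -4.016, 83.108, 1.295, 78.541, -3.26], TCP at [0.65, -0, 0.24] pointing down, gripper open.
Joint ranges: [-163.93, 163.93], [-17.29, 119.83], [-79.2, 71.16], [3.27, 140.29], [-89.18, 269.18], [5.43, 117.66], [-154.24, 154.24]. Speed limits (degrees/s): [147.25, 147.25, 180, 180, 180, 180, 180].

## Interface

Orientations are given as [roll, pitch, yaw] about the fixed x, y, z axes, in that order (R = Rz(yaw) Ry(pitch) Rx(roll)).
In Python, from cell import env gives the robot as it stands.
- The arm moves only by the shell command python3 steer.py 'ROWS' [FORCE]. ROWS is rows parted by semicolons, their numbers by spaces, 1 to 8 of them, each of 5 numbers: dx, dy, dz in m, then a turn about the tool's z in degrees, then the finger opening in m; each row is the pose to reach, as a shift and turn from the pose commanded when the command began, along the tool's axes at that moment; what a row does not reach only later rows make up. A row lasts 1/12 s, in which the tool goes at most 0.0417 m and 7.16 degrees, less where a joint would pass 70% of its speed; a pose out of reach is approached as far as the arm can. The fingers move at their own pace and stop on an object; FORCE is the grip in N (left out, the last holds). Time passes only in rows, so rows that do not move let the fingers close. It prints the time, the measured TCP pose, the force, the opening and the grip force at its end.
- env.get_obs(): the state, without advancing time (a new reading comes with each control period).
- env.read_camera(name): name is "scene" or "side" or "wrist"; returns a dict with "color" (384x512x3 uint8, blue, green, red), "fx", "fy", "cx", "cy" (pixels), "world_from_camera" (4x4, takes a point from camera to world coordinates). Camera axes: x right, y down, z forward; pixel columns grow to the right and rows downward; lengths in m; the calibration is good to about 2 mm. The wrist camera is an equidistant fisheye: a pixel r from the principal point sees the ray r / f radians off the axis. A picture is of the moment at which its call begins. There is no depth.
- env.sign_off(): hands the job in; it is judged then, once.
The state is a dict: "time_s": time; "qpos": joint angles; "joint_velocities": joint speeds; "effort": joint torques, N m; "tool_pos": TCP position; "tool_rot": TCP orientation; "force": force on the tool from outside, world axes, zero at the start; "wrist_torque": the same for the moment, N m; "grip_width": finger opening in m; "grasp_force": force on a finger pad.
Only numpy, scipy, OpenCV 4.12 (cv2) and the standard library are available. Lean on these libraries where they do the work, as an engineer would, in place of code of your own. Each camera call takes 0.05 s, during which the arm holds its last target. There are 200 camera calls.

## Task

Tidy the cupboard shelf. Stack the three closed parts cases in the clear tray, largest first: the large case flat on the tray's floor, then the medium, then the small, each centred on and lined up lengthwise with the one below. Stand every container that is there (bottle, jar, carton, tin, pot) upright in the organiser bay with the lowest roof that it fits under, pushed in fully under that roof; leave the wrench, pipe elbow, shower head and tap cartridge alone.

Things in the scene. Friction and masses are not known exactly. Their poses are not given: they have to be found in the camera images.
- tall_bay_mouth (a point): Point on the tall bay's floor (blue floor and roof edge), midway between the side walls, straight below the roof's front edge; x points inwards (away from the robot) under the roof, y left, z up. Floor 8 mm above the table, clearance floor to roof 105 mm. Floor 150 mm wide: 84 mm of open apron in front of this point, 86 mm roofed behind it.
- mid_bay_mouth (a point): Point on the middle bay's floor (green floor and roof edge), midway between the side walls, straight below the roof's front edge; x points inwards (away from the robot) under the roof, y left, z up. Floor 8 mm above the table, clearance floor to roof 70 mm. Floor 150 mm wide: 84 mm of open apron in front of this point, 86 mm roofed behind it.
- low_bay_mouth (a point): Point on the low bay's floor (yellow floor and roof edge), midway between the side walls, straight below the roof's front edge; x points inwards (away from the robot) under the roof, y left, z up. Floor 8 mm above the table, clearance floor to roof 42 mm. Floor 150 mm wide: 84 mm of open apron in front of this point, 86 mm roofed behind it.
- plinth: Fixed base board of the organiser, 174 x 466 x 4 mm, origin centre of underside. The three fixed bays stand on it 153 mm apart along y, in any order. Each bay's roofed part: 5 mm side walls, 140 mm clear between them; a lip 5 mm thick, 14 mm high across the far end; a 6 mm tinted clear roof. No walls beside the aprons.
- tray: Fixed clear acrylic tray, 170 x 140 mm (x, y), 12 mm high, walls 4 mm, inner floor 4 mm above the table. Origin: centre of the underside, z up.
- bottle: Blue round bottle with a white paper band and white cap: 94 mm tall, 54 mm in diameter up to 74 mm, cap 34 mm in diameter from 82 mm up. 0.14 to 0.28 kg. May be absent. Origin: centre of the underside, z up.
- jar: Amber glass jar with black lid: 58 mm tall, 44 mm in diameter. May be absent. Origin: centre of the underside, z up.
- carton: Brown cardboard box with a red stripe: 44 x 44 mm, 60 mm tall. May be absent. Origin: centre of the underside, z up.
- tin: Round aluminium tin with a red band: 32 mm tall, 46 mm in diameter. May be absent. Origin: centre of the underside, z up.
- pot: White round pot with a green lid: 34 mm tall, body 42 mm in diameter, lid 45 mm from 24 mm up. May be absent. Origin: centre of the underside, z up.
- large_case: Orange hinged plastic parts box, 116 x 64 x 36 mm. Origin: centre of the underside, z up. x is along its length, y along its width. Smooth sides; closed by its spring clip, it stays shut.
- medium_case: Grey hinged plastic parts box, 86 x 46 x 30 mm. Origin: centre of the underside, z up. x is along its length, y along its width. Smooth sides; closed by its spring clip, it stays shut.
- small_case: Red hinged plastic parts box, 58 x 30 x 26 mm. Origin: centre of the underside, z up. x is along its length, y along its width. Smooth sides; closed by its spring clip, it stays shut.
- wrench: Steel wrench lying flat, 170 mm long. Bystander.
- elbow: White PVC pipe elbow lying flat, legs 50 mm long, 39 mm in diameter. Bystander.
- shower_head: Chrome shower head, face down, 80 mm in diameter, 26 mm high, with a 130 mm handle. Bystander.
- cartridge: Grey plastic tap cartridge standing upright, 35 mm in diameter, 60 mm tall. Bystander.

How it is judged:
By the outcome, as a careful person would: the job done as asked, in the order asked, and still so for the second after the job is handed in, with the robot touching nothing.
Of bottle, jar, carton, tin, pot only 3 to 4 are there at a start; the rules pass over those that are not, and their reading is None.
At some moment in a run one of tin, pot may be knocked a few centimetres aside while the robot is not near it.
It also fails if it takes over 210 s, if anything falls off the work surface, if the arm or the gripper's body presses on something with over 40 N, if the wrist force passes 120 N, or if a joint passes its speed limit or range.

## Working session

There is one attempt and no reset: what is moved stays moved. The work goes in short steps, Python scripts to look and compute and a shell command to move; the robot and the scene stay as the last step left them, time stands still between calls to the robot, and variables do not carry over. Pictures are saved under pics/ and viewed, at most 14 in all, crops included, and the job is handed in when it is done.

```bash
ls; mkdir -p pics; python3 - <<'E'
from cell import env
import cv2,numpy as np
o=env.get_obs();print(o['tool_pos'],o['tool_rot'],o['time_s'],env.tip_reach)
for n in ["scene","side","wrist"]:
    c=env.read_camera(n);cv2.imwrite(f"pics/{n}0.png",c['color']);np.save(f"pics/{n}0.npy",{k:v for k,v in c.items() if k!='color'})
    print(n,c['fx'],c['cx'],c['cy'],np.round(c['world_from_camera'],3).tolist())
E
```

```text
cell.py
pics
steer.py
[ 6.49475638e-01 -6.43335244e-05  2.38451253e-01] [-1.79890341e+02  6.61824529e-03  9.00003116e+01] 0.0 0.017
scene 440.52927384461583 252.67993307478795 193.66826384891507 [[0.8, 0.474, -0.368, 1.004], [0.6, -0.618, 0.508, -0.787], [0.013, -0.627, -0.779, 1.121], [0.0, 0.0, 0.0, 1.0]]
side 415.9881785698329 251.8779192800497 191.49291935021026 [[0.959, -0.219, 0.18, 0.296], [-0.284, -0.725, 0.628, -0.75], [-0.007, -0.653, -0.757, 0.867], [0.0, 0.0, 0.0, 1.0]]
wrist 297.3186396354542 257.344597812596 191.0904638850916 [[1.0, 0.001, -0.002, 0.649], [0.0, -0.964, -0.267, 0.074], [-0.002, 0.267, -0.964, 0.384], [0.0, 0.0, 0.0, 1.0]]
```
Tool yaw 90, roll 180. So tool axes: Rz(90)Rx(180): tool x = world y; tool y: Rx180 y->-y, Rz90: -y -> +x. So tool y = world +x; tool z = -z. Fingers close along world x at start.

```bash
python3 - <<'E'
import cv2
for n in ["scene","side","wrist"]:
    cv2.imwrite(f"pics/{n}0b.png",cv2.resize(cv2.imread(f"pics/{n}0.png"),(800,600),interpolation=cv2.INTER_CUBIC))
E
```

View pics/scene0b.png

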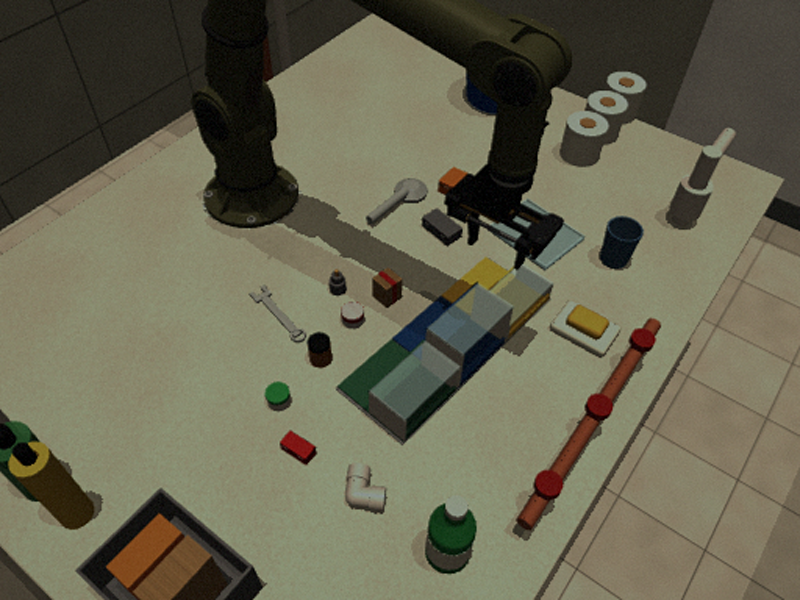

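View pics/side0b.png

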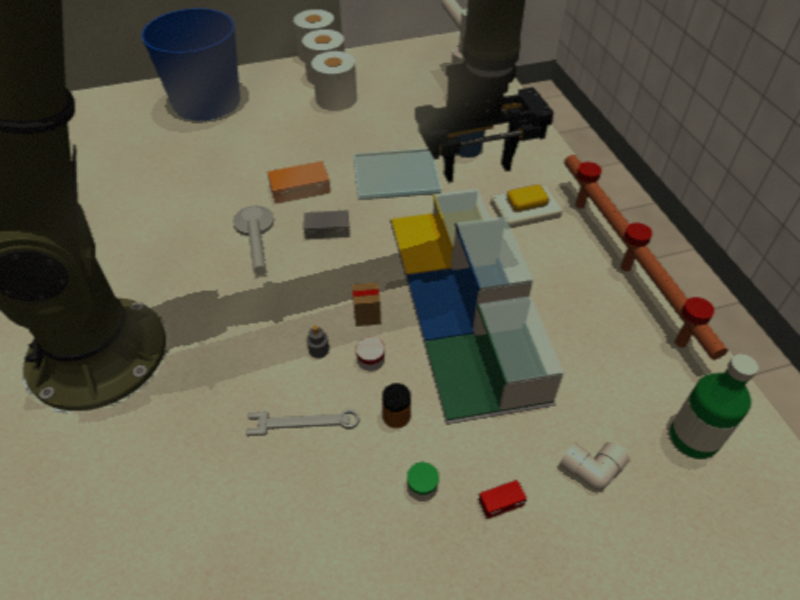

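View pics/wrist0b.png

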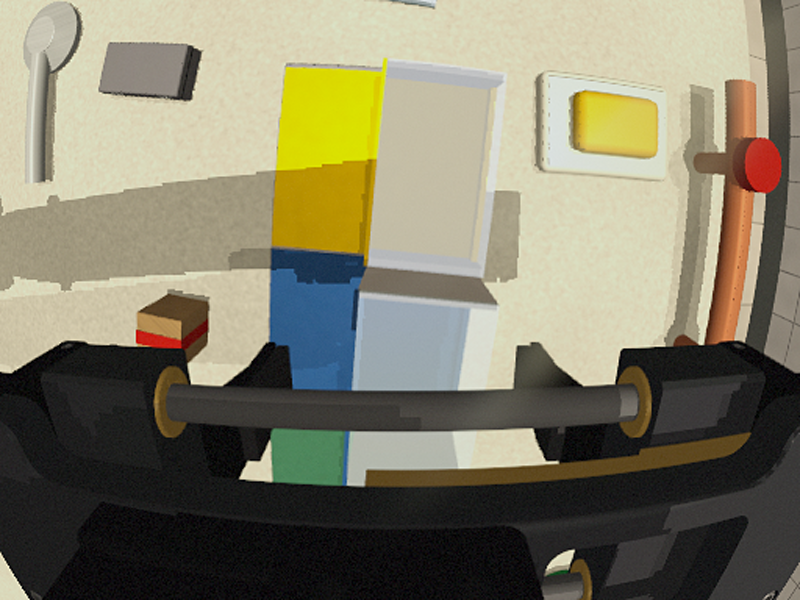

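The scene shows large case (455,180), medium (442,221), small (298,445), carton (387,280), tin (352,310), jar (319,345), pot (278,390). The bays from +y are yellow/low, blue/tall, green/mid. There is no blue bottle (the green one is a background item). The wrist view looks towards +y, with the yellow floor at (285..375, 65..250).

```bash
cat > h.py <<'E'
import numpy as np, cv2
def ray(c,uv,wrist=False,s=1.0):
    x=(uv[0]/s-c['cx'])/c['fx'];y=(uv[1]/s-c['cy'])/c['fy']
    if wrist:
        r=np.hypot(x,y);k=np.sin(r)/max(r,1e-9);d=np.array([x*k,y*k,np.cos(r)])
    else: d=np.array([x,y,1.])
    M=c['world_from_camera'];return M[:3,3],M[:3,:3]@(d/np.linalg.norm(d))
def tri(rays):
    A=np.zeros((3,3));b=np.zeros(3)
    for o,d in rays:
        P=np.eye(3)-np.outer(d,d);A+=P;b+=P@o
    p=np.linalg.solve(A,b)
    return p,max(np.linalg.norm((np.eye(3)-np.outer(d,d))@(p-o)) for o,d in rays)
def onz(r,z): return r[0]+r[1]*(z-r[0][2])/r[1][2]
def load(n): return np.load(f'pics/{n}.npy',allow_pickle=True).item()
def snap(name,out):
    from cell import env
    c=env.read_camera(name);cv2.imwrite(f'pics/{out}.png',c['color']);np.save(f'pics/{out}.npy',{k:v for k,v in c.items() if k!='color'});return c
E
python3 - <<'E'
from h import *
a=load('scene0');b=load('side0');S=1.5625
for n,p,q in [('large',(455,180),(298,177)),('med',(442,221),(327,220)),('small',(298,442),(502,495)),('carton',(387,278),(366,287)),('tin',(352,308),(370,346)),('jar',(319,342),(397,394)),('pot',(278,388),(423,474)),('cartr',(338,274),(317,328)),('greenNearCorner',(338,387),(449,419)),('tray far corner',(583,236),(440,192)),('tray near',(543,265),(440,192)),('trayR',(0,0),(357,196))]:
    p3,e=tri([ray(a,p,s=S),ray(b,q,s=S)]);print(n,np.round(p3,3),round(e,4),np.round(onz(ray(b,q,s=S),.012),3))
E
```

```text
large [0.397 0.276 0.063] 0.0019 [0.404 0.338 0.012]
med [0.43  0.179 0.027] 0.0022 [0.433 0.192 0.012]
small [ 0.538 -0.427  0.022] 0.0016 [ 0.541 -0.425  0.012]
carton [ 0.451 -0.05   0.064] 0.0043 [0.461 0.001 0.012]
tin [ 0.43  -0.142  0.034] 0.0005 [ 0.434 -0.126  0.012]
jar [ 0.442 -0.254  0.053] 0.001 [ 0.449 -0.227  0.012]
pot [ 0.442 -0.373  0.036] 0.0022 [ 0.447 -0.365  0.012]
cartr [ 0.356 -0.095  0.047] 0.0018 [ 0.358 -0.065  0.012]
greenNearCorner [ 0.514 -0.288  0.004] 0.0002 [ 0.511 -0.292  0.012]
tray far corner [ 0.702  0.33  -0.035] 0.0473 [0.67  0.207 0.012]
tray near [0.672 0.216 0.008] 0.0031 [0.67  0.207 0.012]
trayR [ 0.33  -0.535  0.749] 0.0507 [0.507 0.244 0.012]
```

```bash
S="from h import *;import sys;snap('wrist',sys.argv[1])"
python3 steer.py '0.04 -0.03 -0.01 0 0.085;0.08 -0.06 -0.02 0 0.085;0.12 -0.1 -0.03 0 0.085;0.14 -0.1 -0.03 0 0.085;0.14 -0.1 -0.03 0 0.085' 30
python3 -c "$S" w1
python3 steer.py '-0.04 0 0 0 0.085;-0.08 0 0 0 0.085;-0.12 0 0 0 0.085;-0.12 0 0 0 0.085'
python3 -c "$S" w2
python3 steer.py '-0.04 0 0 0 0.085;-0.08 0 0 0 0.085;-0.12 0 0 0 0.085;-0.16 0 0 0 0.085;-0.2 0 0 0 0.085;-0.2 0 0 0 0.085;-0.2 0 0 0 0.085'
python3 -c "$S" w3
python3 steer.py '-0.04 0 0 0 0.085;-0.08 0 0 0 0.085;-0.12 0 0 0 0.085;-0.15 0 0 0 0.085;-0.15 0 0 0 0.085;-0.15 0 0 0 0.085'
python3 -c "$S" w4
python3 steer.py '-0.04 0 0 0 0.085;-0.08 0 0 0 0.085;-0.12 0 0 0 0.085;-0.15 0 0 0 0.085;-0.15 0 0 0 0.085;-0.15 0 0 0 0.085'
python3 -c "$S" w5
python3 - <<'E'
import cv2,numpy as np
im=[cv2.imread(f'pics/w{i}.png') for i in (1,2,3,4,5)]
def up(i): return cv2.resize(i,(800,600),interpolation=cv2.INTER_CUBIC)
for i in range(5): cv2.imwrite(f'pics/w{i+1}b.png',up(im[i]))
m=[cv2.resize(i[:240],(800,375),interpolation=cv2.INTER_CUBIC) for i in im]
E
```

```text
time_s: 0.57
tool_pos: [0.5463, 0.1483, 0.2711]
tool_rot: [180.0, -0.3, 90.6]
force: [0.6, 1.4, -0.6]
grip_width: 0.0852
grasp_force: 0.0
time_s: 0.95
tool_pos: [0.5501, 0.0082, 0.2693]
tool_rot: [-180.0, 0.4, 89.2]
force: [-0.1, -1.2, -0.4]
grip_width: 0.0847
grasp_force: 0.0
time_s: 1.58
tool_pos: [0.5494, -0.1832, 0.2689]
tool_rot: [-179.9, 0.0, 89.7]
force: [0.2, 1.2, 0.5]
grip_width: 0.0847
grasp_force: 0.0
time_s: 2.13
tool_pos: [0.5501, -0.3302, 0.2688]
tool_rot: [-180.0, -0.0, 89.9]
force: [0.1, 0.6, -0.0]
grip_width: 0.085
grasp_force: 0.0
time_s: 2.68
tool_pos: [0.5507, -0.4792, 0.2685]
tool_rot: [-180.0, -0.1, 90.0]
force: [0.6, 0.2, -0.1]
grip_width: 0.085
grasp_force: 0.0
```

View pics/w1b.png

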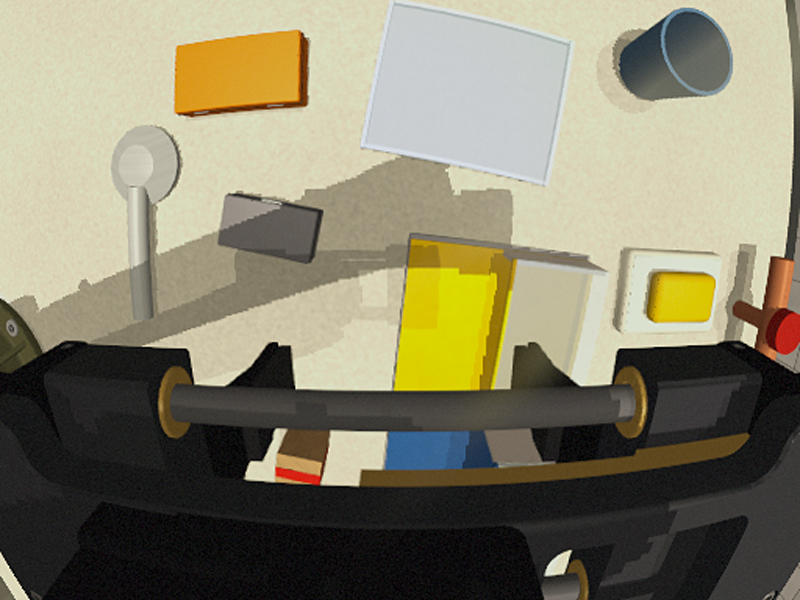

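View pics/w4b.png

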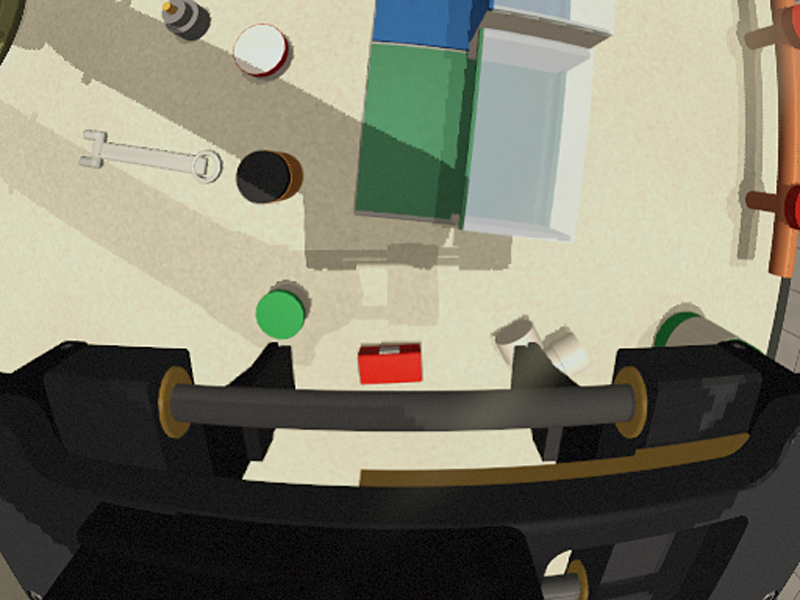

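```bash
python3 - <<'E'
import cv2,numpy as np
f=lambda i:cv2.resize(cv2.imread(f'pics/w{i}.png')[:192],(800,300),interpolation=cv2.INTER_CUBIC)
cv2.imwrite('pics/c1.png',np.vstack([f(3),f(5)]))
E
```

```text
(no output)
```

View pics/c1.png

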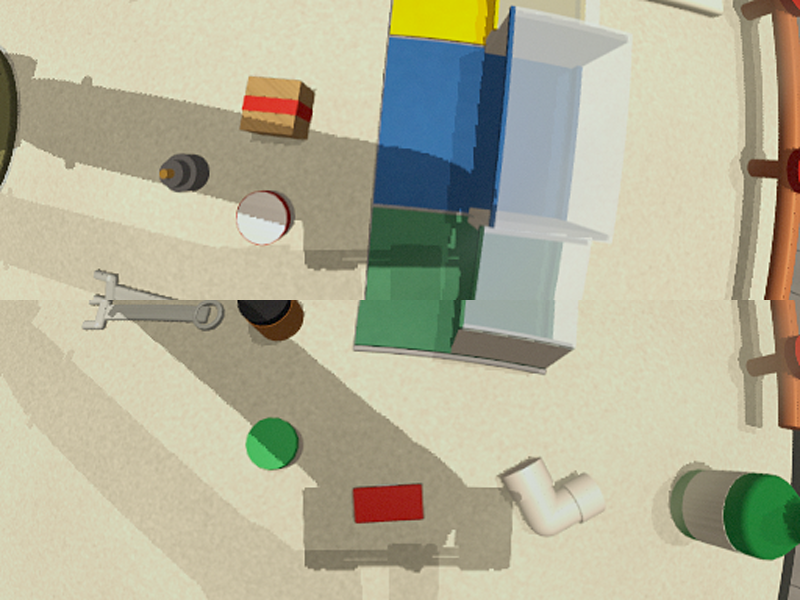

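```bash
python3 - <<'E'
import cv2,numpy as np
T=[('w3',278,106,25),('w3',264,218,25),('w4',268,178,25),('w4',280,313,25),('w5',389,203,30),('w4',391,362,30),('w5',272,144,25),('w4',264,52,25),('w1',240,72,50),('w1',268,228,40),('w1',470,95,75),('w4',360,213,25)]
rows=[]
for k in range(0,12,4):
    r=[]
    for n,x,y,h in T[k:k+4]:
        im=cv2.imread(f'pics/{n}.png');s=100/h
        M=np.float32([[s,0,100-s*x/1.5625],[0,s,100-s*y/1.5625]])
        r.append(cv2.warpAffine(im,M,(200,200),flags=cv2.INTER_CUBIC))
    rows.append(np.hstack(r))
cv2.imwrite('pics/c2.png',np.vstack(rows))
E
```

```text
(no output)
```

View pics/c2.png

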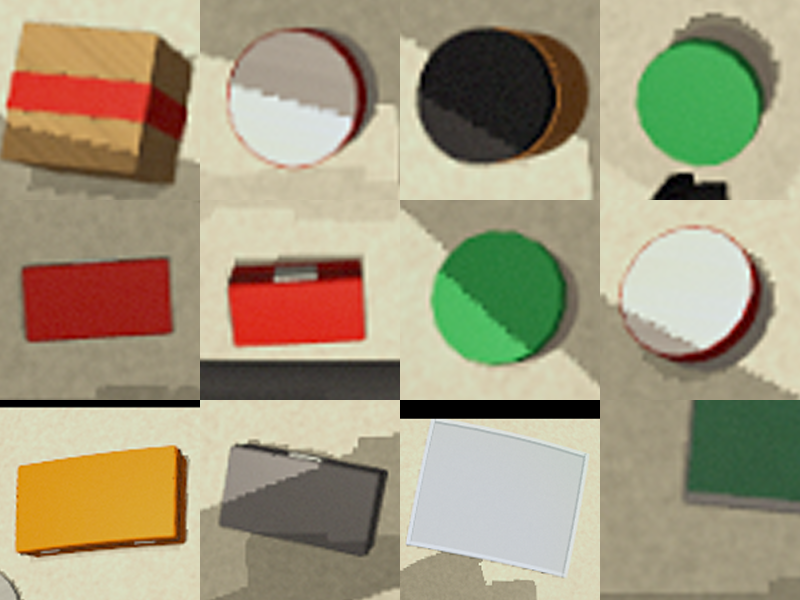

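```bash
cat > m.py <<'E'
from h import *
S=1.5625
def T(n,x,y,h,pts): 
    c=load(n);return [ray(c,(x/S+(u-100)*h/100,y/S+(v-100)*h/100),True) for u,v in pts]
car=T('w3',278,106,25,[(24,22),(157,36),(137,182),(4,158)])
tin3=T('w3',264,218,25,[(92,98)]);jar4=T('w4',268,178,25,[(87,95)]);pot4=T('w4',280,313,25,[(100,102)])
s5=T('w5',389,203,30,[(22,68),(170,58),(172,131),(27,141)]);s4=T('w4',391,362,30,[(30,84),(162,77),(165,139),(34,146)])
pot5=T('w5',272,144,25,[(98,98)]);tin4=T('w4',264,52,25,[(87,93)])
big=T('w1',240,72,50,[(18,66),(175,46),(179,138),(17,150)])
med=T('w1',268,228,40,[(33,48),(178,72),(163,151),(19,124)])
tray=T('w1',470,95,75,[(32,22),(185,56),(165,177),(7,143)])
def rect(n,r,z):
    P=np.array([onz(a,z)[:2] for a in r]);c=P.mean(0);e=[(P[1]-P[0]+P[2]-P[3])/2,(P[3]-P[0]+P[2]-P[1])/2]
    print(n,np.round(c,4),[round(float(np.linalg.norm(v)),4) for v in e],'ang',[round(float(np.degrees(np.arctan2(v[1],v[0]))),1) for v in e]);return c
def pr(n,*r): p,e=tri(r);print(n,'tri',np.round(p,4),round(e,4))
rect('carton',car,.06);rect('small5',s5,.026);rect('small4',s4,.026);rect('large',big,.036);rect('med',med,.03);rect('tray',tray,.012)
for i in range(4): pr('small%d'%i,s4[i],s5[i])
pr('pot',pot4[0],pot5[0]);pr('tin',tin3[0],tin4[0])
print('pot',onz(pot4[0],.034),onz(pot5[0],.034),'tin',onz(tin3[0],.032),onz(tin4[0],.032),'jar',onz(jar4[0],.058))
sd=load('side0');sc=load('scene0')
pr('jar',jar4[0],ray(sd,(397,391),s=S),ray(sc,(319,340),s=S))
pr('carton',ray(load('wrist0'),(174,310),True,S),*T('w3',278,106,25,[(80,100)]))
print('bay')
for n,i,p in [('yellow far near','w1',(410,235)),('blue/yel','w3',(386,37)),('blue/gr','w3',(373,206)),('gr/bl w4','w4',(372,42)),('gr out w4','w4',(357,213)),('gr out w5','w5',(355,46))]:
    print(n,np.round(onz(ray(load(i),p,True,S),.008),4))
# roof edges
for n,i,z,p in [('tall roof','w3',.113,(513,8)),('tall roof','w3',.113,(492,225)),('mid roof','w4',.084,(483,30)),('mid roof','w4',.084,(462,228)),('low roof w0','wrist0',.056,(386,60)),('low w0','wrist0',.056,(368,262))]:
    print(n,np.round(onz(ray(load(i),p,True,S),z),4))
E
python3 m.py
```

```text
carton [ 0.4471 -0.0531] [0.0433, 0.0442] ang [-12.7, -98.5]
small5 [ 0.5377 -0.43  ] [0.0574, 0.0288] ang [3.7, -87.5]
small4 [ 0.5378 -0.4295] [0.0565, 0.0292] ang [3.5, -87.6]
large [0.4023 0.3158] [0.1151, 0.0627] ang [-0.3, -87.3]
med [0.4278 0.1783] [0.0833, 0.0432] ang [-10.7, -103.2]
tray [0.6025 0.2983] [0.1654, 0.1344] ang [-9.9, -99.7]
small0 tri [ 0.5085 -0.4175  0.0239] 0.0005
small1 tri [ 0.5656 -0.4138  0.0247] 0.0004
small2 tri [ 0.5668 -0.4425  0.0255] 0.0
small3 tri [ 0.5098 -0.4464  0.0249] 0.0
pot tri [ 0.4402 -0.3771  0.0295] 0.0002
tin tri [ 0.4275 -0.1438  0.028 ] 0.0002
pot [ 0.44167431 -0.37565194  0.034     ] [ 0.44136022 -0.3774243   0.034     ] tin [ 0.42855362 -0.14344868  0.032     ] [ 0.42887779 -0.14497905  0.032     ] jar [ 0.44033181 -0.25577937  0.058     ]
jar tri [ 0.4424 -0.2549  0.0622] 0.0017
carton tri [ 0.4308 -0.0445 -0.0019] 0.0012
bay
yellow far near [0.5523 0.1682 0.008 ]
blue/yel [0.5353 0.013  0.008 ]
blue/gr [ 0.5231 -0.1384  0.008 ]
gr/bl w4 [ 0.5231 -0.1382  0.008 ]
gr out w4 [ 0.5095 -0.2912  0.008 ]
gr out w5 [ 0.5086 -0.2904  0.008 ]
tall roof [0.6227 0.0056 0.113 ]
tall roof [ 0.6078 -0.1433  0.113 ]
mid roof [ 0.6069 -0.1494  0.084 ]
mid roof [ 0.5921 -0.2955  0.084 ]
low roof w0 [0.6371 0.155  0.056 ]
low w0 [0.6238 0.0099 0.056 ]
```

Tiles: carton top, tin, jar, pot, small case, large, medium and tray corners were all read off and located. I have consistent poses, so next I'll make a move helper and head for the large case.

```bash
cat > g.py <<'E'
import sys,numpy as np
from cell import env
from scipy.spatial.transform import Rotation as R
o=env.get_obs();p=np.array(o['tool_pos']);r=R.from_euler('xyz',o['tool_rot'],degrees=True)
yaw=o['tool_rot'][2]
v=list(map(float,sys.argv[1:]))
for i in range(0,len(v),4):
    t=v[i:i+4];d=r.inv().apply(np.array(t[:3])-p)
    print(t,'shift',np.round(d,4),'turn',round((yaw-t[3]+180)%360-180,1),'rows',round(max(np.linalg.norm(d)/.0417,abs(yaw-t[3])/7.16),1))
E
python3 steer.py '0.04 0 0 7 0.085;0.08 0 0 14 0.085;0.12 0 0 21 0.085;0.16 0 0 28 0.085;0.2 0 0 35 0.085;0.24 0 0 42 0.085;0.28 0 0 49 0.085;0.31 0 0 55 0.085'
python3 g.py 0.402 0.316 0.15 0.5
```

```text
time_s: 3.4
tool_pos: [0.5501, -0.1629, 0.2703]
tool_rot: [-180.0, -0.1, 35.1]
force: [0.9, -0.1, 1.2]
grip_width: 0.0848
grasp_force: 0.0
[0.402, 0.316, 0.15, 0.5] shift [ 0.1539 -0.4769  0.1211] turn 34.6 rows 12.4
```

```bash

python3 steer.py '0.012 -0.037 0 5 0.085;0.024 -0.075 0 10 0.085;0.037 -0.112 0 15 0.085;0.05 -0.15 0 20 0.085;0.062 -0.187 0 25 0.085;0.074 -0.225 0 30 0.085;0.086 -0.262 0 34 0.085;0.098 -0.3 0 34.6 0.085'
python3 g.py 0.402 0.316 0.15 0.5
```

```text
time_s: 4.07
tool_pos: [0.4554, 0.1364, 0.2703]
tool_rot: [-180.0, -0.1, 0.5]
force: [0.4, 0.2, -0.0]
grip_width: 0.085
grasp_force: 0.0
[0.402, 0.316, 0.15, 0.5] shift [-0.0519 -0.18    0.1203] turn 0.0 rows 5.3
```

```bash

python3 steer.py '-0.01 -0.036 0.02 0 0.085;-0.02 -0.072 0.04 0 0.085;-0.03 -0.108 0.06 0 0.085;-0.04 -0.144 0.08 0 0.085;-0.052 -0.18 0.1 0 0.085;-0.052 -0.18 0.12 0 0.085;-0.052 -0.18 0.12 0 0.085'
python3 -c "from h import *;snap('side','s1');snap('scene','s2')"
python3 g.py 0.402 0.316 0.022 0.5
python3 - <<'E'
import cv2,numpy as np
a=cv2.imread('pics/s1.png');b=cv2.imread('pics/s2.png')
f=lambda i,x,y:cv2.resize(i[y:y+150,x:x+200],(400,300),interpolation=cv2.INTER_CUBIC)
cv2.imwrite('pics/c3.png',np.hstack([f(a,120,60),f(b,200,60)]))
E
```

```text
time_s: 4.65
tool_pos: [0.3982, 0.3148, 0.146]
tool_rot: [179.8, 0.3, 1.1]
force: [-1.1, -1.9, 0.7]
grip_width: 0.0849
grasp_force: 0.0
[0.402, 0.316, 0.022, 0.5] shift [-0.0007 -0.0036  0.1276] turn 0.2 rows 3.1
```

View pics/c3.png

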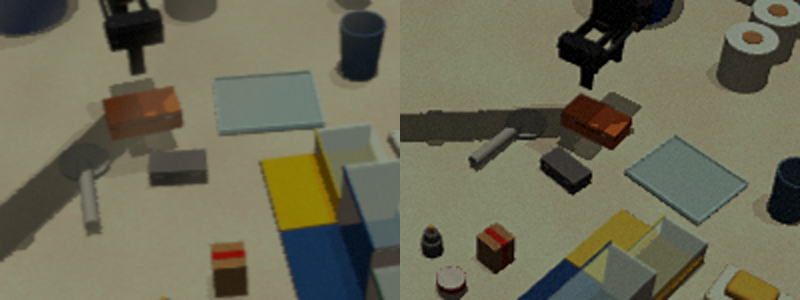

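The pictures show the gripper above and behind the orange case: top centre at (191,110) in side and (298,116) in scene.

```bash
python3 -c "
from h import *
p,e=tri([ray(load('s1'),(191.5,110)),ray(load('s2'),(298.5,116.5))]);print(p,e)"
python3 steer.py '0 -0.002 0.04 0 0.085;0 -0.002 0.08 0 0.085;0 -0.002 0.115 0 0.085;0 -0.002 0.126 0 0.085;0 -0.002 0.126 0 0.085;0 -0.002 0.126 0 0.085'
python3 g.py 0.402 0.316 0.022 0.5
```

```text
[0.40653101 0.31575533 0.03955175] 0.0018979042034424913
time_s: 5.25
tool_pos: [0.4061, 0.314, 0.0253]
tool_rot: [-179.9, -0.1, 0.4]
force: [0.6, 0.5, 0.4]
grip_width: 0.0848
grasp_force: 0.0
[0.402, 0.316, 0.022, 0.5] shift [-0.0041 -0.002   0.0033] turn -0.1 rows 0.1
```

Height is confirmed (0.0396, against 0.036). Now close on it.

```bash

python3 steer.py '-0.002 -0.001 0.002 0 0.06;-0.002 -0.001 0.002 0 0.055;-0.002 -0.001 0.002 0 0.05;-0.002 -0.001 0.002 0 0.05;-0.002 -0.001 0.002 0 0.05;-0.002 -0.001 0.002 0 0.05' 35
python3 steer.py '0 0 -0.03 0 0.05;0 0 -0.06 0 0.05;0 0 -0.09 0 0.05;0 0 -0.1 0 0.05'
python3 g.py 0.6025 0.2983 0.12 -9.9
```

```text
time_s: 5.75
tool_pos: [0.4036, 0.3151, 0.0227]
tool_rot: [-179.9, -0.1, 0.4]
force: [-0.8, -1.2, 6.2]
grip_width: 0.064
grasp_force: 35.0
time_s: 6.08
tool_pos: [0.4046, 0.3159, 0.1254]
tool_rot: [-179.8, -0.3, 0.4]
force: [1.7, 0.9, -2.5]
grip_width: 0.064
grasp_force: 35.0
[0.6025, 0.2983, 0.12, -9.9] shift [0.1977 0.019  0.0063] turn 10.3 rows 4.8
```

```bash

python3 steer.py '0.035 0.004 0 2 0.05;0.07 0.008 0 4 0.05;0.105 0.011 0 6 0.05;0.14 0.015 0 8 0.05;0.175 0.018 0 10 0.05;0.198 0.019 0 10.3 0.05;0.198 0.019 0 10.3 0.05;0.198 0.019 0 10.3 0.05'
python3 -c "from h import *;snap('side','s3');snap('scene','s4')"
python3 g.py 0.6025 0.2983 0.0285 -9.9
```

```text
time_s: 6.75
tool_pos: [0.6012, 0.2955, 0.1191]
tool_rot: [179.9, 0.1, -10.0]
force: [-0.9, -0.4, -2.6]
grip_width: 0.0632
grasp_force: 35.0
[0.6025, 0.2983, 0.0285, -9.9] shift [ 0.0033 -0.0017  0.0915] turn 0.1 rows 2.2
```

```bash
python3 -c "
from h import *
a=load('s1');b=load('s2');P=[]
for s,c in [((213,77),(276,137)),((312,72),(347,184)),((322,127),(298,221)),((219,134),(225,176))]:
    p,e=tri([ray(a,(120+s[0]/2,60+s[1]/2)),ray(b,(200+c[0]/2,60+c[1]/2))]);P.append(p);print(p.round(4),round(e,4))
print(np.mean(P,0))
import sys
exec(open('m.py').read().split('rect(\'carton')[0])
print([onz(r,.012).round(4) for r in tray])
"

```

```text
[0.5379 0.3909 0.0006] 0.0029
[0.7019 0.3546 0.0041] 0.0003
[ 0.6749  0.2269 -0.004 ] 0.0029
[ 0.5129  0.2541 -0.0079] 0.0032
[ 0.6068974   0.30659987 -0.00180965]
[array([0.5329, 0.3779, 0.012 ]), array([0.6946, 0.3511, 0.012 ]), array([0.6732, 0.2169, 0.012 ]), array([0.5092, 0.2471, 0.012 ])]
```

```bash

python3 steer.py '0.002 -0.001 0.035 0 0.05;0.002 -0.001 0.065 0 0.05;0.002 -0.001 0.082 0 0.05;0.002 -0.001 0.088 0 0.05;0.002 -0.001 0.091 0 0.05;0.002 -0.001 0.092 0 0.05;0.002 -0.001 0.092 0 0.05'
python3 g.py 0.6025 0.2983 0.0285 -9.9
```

```text
time_s: 7.43
tool_pos: [0.6038, 0.2984, 0.0311]
tool_rot: [-179.9, -0.1, -9.9]
force: [-0.5, 0.4, -2.1]
grip_width: 0.0639
grasp_force: 35.0
[0.6025, 0.2983, 0.0285, -9.9] shift [-0.0012  0.0004  0.0026] turn 0.0 rows 0.1
```

```bash

python3 steer.py '0 0 0.002 0 0.05;0 0 0.004 0 0.05;0 0 0.005 0 0.05;0 0 0.005 0 0.05;0 0 0.005 0 0.05' 
python3 steer.py '0 0 0 0 0.06;0 0 0 0 0.07;0 0 0 0 0.085;0 0 0 0 0.085;0 0 -0.04 0 0.085;0 0 -0.08 0 0.085;0 0 -0.12 0 0.085;0 0 -0.12 0 0.085'
python3 -c "from h import *;snap('side','s5');snap('scene','s6')"
python3 g.py 0.4278 0.1783 0.15 -11.5
```

```text
time_s: 7.85
tool_pos: [0.6043, 0.2982, 0.0268]
tool_rot: [-179.9, -0.1, -9.9]
force: [-1.4, -0.4, 5.9]
grip_width: 0.064
grasp_force: 35.0
time_s: 8.52
tool_pos: [0.6079, 0.3002, 0.1546]
tool_rot: [-179.5, -0.7, -9.9]
force: [1.4, 1.3, 1.2]
grip_width: 0.0845
grasp_force: 0.0
[0.4278, 0.1783, 0.15, -11.5] shift [-0.1536  0.1487 -0.0037] turn 1.6 rows 5.1
```

```bash
python3 -c "
exec(open('m.py').read().split('rect(\'carton')[0])
m=T('w1',268,228,40,[(98,99)])[0];a=ray(load('wrist0'),(143.5,69),True,S);p,e=tri([m,a]);print(p,e,onz(a,.03),onz(m,.03))"
python3 steer.py '-0.03 0.03 0 0 0.07;-0.06 0.06 0 0 0.07;-0.09 0.09 0 0 0.07;-0.12 0.12 0 1 0.07;-0.15 0.145 0 1.6 0.07;-0.1535 0.1487 0 1.6 0.07;-0.1535 0.1487 0 1.6 0.07;-0.1535 0.1487 0 1.6 0.07'
python3 g.py 0.4278 0.1783 0.021 -11.5
```

```text
[0.42658577 0.17713654 0.02217237] 5.907141238922362e-06 [0.43139983 0.17490114 0.03      ] [0.4289247  0.17800745 0.03      ]
time_s: 9.28
tool_pos: [0.4266, 0.1775, 0.1442]
tool_rot: [-180.0, -0.0, -11.5]
force: [-0.2, 0.2, 0.8]
grip_width: 0.0702
grasp_force: 0.0
[0.4278, 0.1783, 0.021, -11.5] shift [ 0.0009 -0.001   0.1232] turn -0.0 rows 3.0
```

```bash

python3 steer.py '0.002 0 0.04 0 0.07;0.002 0 0.08 0 0.07;0.002 0 0.11 0 0.07;0.002 0 0.12 0 0.07;0.002 0 0.122 0 0.07;0.002 0 0.122 0 0.07'
python3 steer.py '0 0 0 0 0.05;0 0 0 0 0.035;0 0 0 0 0.035;0 0 0 0 0.035;0 0 0 0 0.035' 30
python3 steer.py '0 0 -0.04 0 0.035;0 0 -0.08 0 0.035;0 0 -0.12 0 0.035;0 0 -0.13 0 0.035;0 0 -0.13 0 0.035'
python3 g.py 0.604 0.298 0.11 -9.9
```

```text
time_s: 9.78
tool_pos: [0.4292, 0.1778, 0.0225]
tool_rot: [-180.0, 0.0, -11.5]
force: [0.7, 0.1, 1.1]
grip_width: 0.0701
grasp_force: 0.0
time_s: 10.2
tool_pos: [0.4291, 0.1772, 0.0235]
tool_rot: [-180.0, -0.1, -11.5]
force: [-0.1, 0.7, 2.9]
grip_width: 0.0461
grasp_force: 30.0
time_s: 10.62
tool_pos: [0.4308, 0.1781, 0.1565]
tool_rot: [-179.8, -0.4, -11.5]
force: [0.4, 0.0, -1.5]
grip_width: 0.0458
grasp_force: 30.0
[0.604, 0.298, 0.11, -9.9] shift [ 0.1455 -0.1518  0.0481] turn -1.6 rows 5.2
```

```bash

python3 steer.py '0.027 -0.028 0 0 0.035;0.054 -0.056 0 0 0.035;0.081 -0.084 0.01 0 0.035;0.108 -0.113 0.02 -1 0.035;0.135 -0.14 0.03 -1.6 0.035;0.1455 -0.1518 0.045 -1.6 0.035;0.1455 -0.1518 0.048 -1.6 0.035;0.1455 -0.1518 0.048 -1.6 0.035'
python3 steer.py '0 0 0 0 0.035;0 0 0 0 0.035'
python3 g.py 0.604 0.298 0.0655 -9.9
```

```text
time_s: 11.28
tool_pos: [0.5988, 0.296, 0.0993]
tool_rot: [179.7, 0.4, -9.9]
force: [-0.2, -0.5, -1.4]
grip_width: 0.0458
grasp_force: 30.0
time_s: 11.45
tool_pos: [0.6005, 0.296, 0.1043]
tool_rot: [179.9, 0.0, -9.9]
force: [0.3, -0.3, -1.7]
grip_width: 0.0458
grasp_force: 30.0
[0.604, 0.298, 0.0655, -9.9] shift [ 0.0031 -0.0026  0.0388] turn -0.0 rows 0.9
```

```bash

python3 steer.py '0.002 -0.002 0.015 0 0.035;0.003 -0.0025 0.03 0 0.035;0.003 -0.0025 0.036 0 0.035;0.003 -0.0025 0.038 0 0.035;0.003 -0.0025 0.038 0 0.035;0.003 -0.0025 0.038 0 0.035'
python3 g.py 0.604 0.298 0.0635 -9.9
```

```text
time_s: 11.95
tool_pos: [0.6047, 0.2988, 0.0665]
tool_rot: [-180.0, -0.0, -9.9]
force: [0.8, -0.4, -1.3]
grip_width: 0.0461
grasp_force: 30.0
[0.604, 0.298, 0.0635, -9.9] shift [-0.0005  0.0009  0.003 ] turn 0.0 rows 0.1
```

```bash

python3 steer.py '0 0.001 0.002 0 0.035;0 0.001 0.004 0 0.035;0 0.001 0.0045 0 0.035;0 0.001 0.0045 0 0.035;0 0.001 0.0045 0 0.05;0 0.001 0.0045 0 0.075;0 0.001 0.0045 0 0.075;0 0.001 0.0045 0 0.075'
python3 steer.py '0 0 -0.04 0 0.075;0 0 -0.08 0 0.075;-0.03 0 -0.11 0 0.075;-0.06 0 -0.14 0 0.075;-0.09 0 -0.17 0 0.075;-0.12 0.02 -0.19 0 0.075;-0.13 0.03 -0.19 0 0.075;-0.13 0.03 -0.19 0 0.075'
python3 -c "from h import *;snap('wrist','w6')
im=cv2.imread('pics/w6.png');cv2.imwrite('pics/w6b.png',cv2.resize(im[:240],(800,375),interpolation=cv2.INTER_CUBIC))"
python3 g.py 0.447 -0.053 0.2 -10.6
```

```text
time_s: 12.62
tool_pos: [0.6044, 0.2978, 0.0618]
tool_rot: [180.0, 0.0, -9.9]
force: [-0.6, 0.0, -0.4]
grip_width: 0.0624
grasp_force: 0.0
time_s: 13.28
tool_pos: [0.4694, 0.2905, 0.2547]
tool_rot: [-179.9, -0.2, -9.8]
force: [0.9, 0.3, -0.2]
grip_width: 0.0751
grasp_force: 0.0
[0.447, -0.053, 0.2, -10.6] shift [0.0353 0.3425 0.053 ] turn 0.7 rows 8.4
```

View pics/w6b.png

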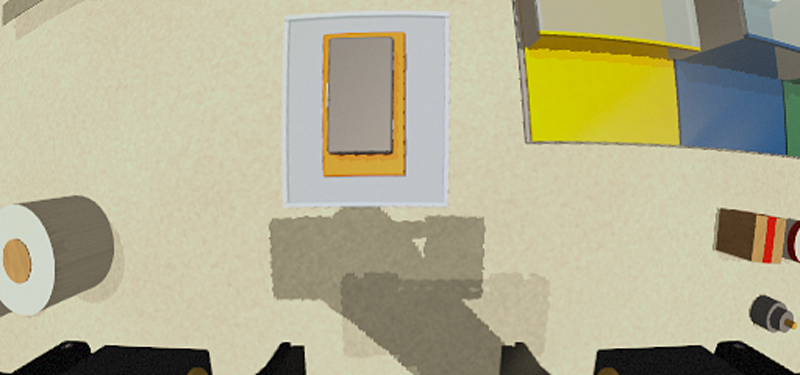

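```bash
cat > st.py <<'E'
from h import *
S=1.5625
def rect(n,pts,z,img,s=S,off=(0,0)):
    c=load(img);P=np.array([onz(ray(c,(p[0]+off[0],p[1]+off[1]),True,s),z)[:2] for p in pts]);e=[(P[1]-P[0]+P[2]-P[3])/2,(P[3]-P[0]+P[2]-P[1])/2]
    print(n,np.round(P.mean(0),4),[round(float(np.linalg.norm(v)),4) for v in e],[round(float(np.degrees(np.arctan2(v[1],v[0]))),1) for v in e])
E
python3 -c "
from st import *
rect('med',[(329,38),(394,40),(393,153),(328,152)],.07,'w6')
rect('big',[(322,32),(406,33),(406,176),(323,176)],.04,'w6')
rect('tray',[(285,16),(452,12),(448,206),(282,206)],.012,'w6')
rect('carton',[(759,215),(784,217),(781,263),(753,259)],.06,'w6')
"
```

```text
med [0.6022 0.2978] [0.0462, 0.084] [-102.7, 169.8]
big [0.6012 0.2983] [0.0648, 0.1156] [-101.5, 170.5]
tray [0.6031 0.2991] [0.1412, 0.1685] [-100.2, 169.2]
carton [ 0.4471 -0.0543] [0.0393, 0.0429] [-100.6, 171.5]
```

```bash

python3 steer.py '0.004 0.041 0 0 0.07;0.008 0.082 0 0 0.07;0.012 0.123 0 0 0.07;0.016 0.164 0 0 0.07;0.02 0.205 0.01 0 0.07;0.024 0.246 0.02 0 0.07;0.028 0.287 0.03 0 0.07;0.032 0.32 0.04 0 0.07'
python3 steer.py '0.003 0.0225 0.01 0 0.07;0.003 0.0225 0.013 0 0.07;0.003 0.0225 0.013 0 0.07'
python3 g.py 0.447 -0.0535 0.04 -10.6
```

```text
time_s: 14.0
tool_pos: [0.4477, -0.0335, 0.2109]
tool_rot: [179.9, 0.0, -10.0]
force: [0.3, -0.4, -0.7]
grip_width: 0.0699
grasp_force: 0.0
time_s: 14.25
tool_pos: [0.4464, -0.0544, 0.1972]
tool_rot: [180.0, 0.2, -10.1]
force: [0.7, 0.6, 0.1]
grip_width: 0.0703
grasp_force: 0.0
[0.447, -0.0535, 0.04, -10.6] shift [ 0.0009 -0.0011  0.1572] turn 0.5 rows 3.8
```

```bash

python3 steer.py '0.001 0 0.04 0 0.07;0.001 0 0.08 0.5 0.07;0.001 0 0.12 0.5 0.07;0.001 0 0.15 0.5 0.07;0.001 0 0.157 0.5 0.07;0.001 0 0.157 0.5 0.07;0.001 0 0.157 0.5 0.07'
python3 steer.py '0 0 0 0 0.05;0 0 0 0 0.035;0 0 0 0 0.035;0 0 0 0 0.035' 15
python3 steer.py '0 0 -0.03 0 0.035;0 0 -0.05 0 0.035;0 0 -0.06 0 0.035;0 0 -0.06 0 0.035'
python3 g.py 0.5584 -0.1803 0.1 -5.4
```

```text
time_s: 14.83
tool_pos: [0.4491, -0.0524, 0.043]
tool_rot: [-180.0, -0.1, -10.3]
force: [1.3, 0.3, 0.7]
grip_width: 0.0698
grasp_force: 0.0
time_s: 15.17
tool_pos: [0.4488, -0.053, 0.0433]
tool_rot: [-180.0, -0.1, -10.4]
force: [0.5, -0.1, -0.6]
grip_width: 0.0509
grasp_force: 0.0
time_s: 15.5
tool_pos: [0.4498, -0.0532, 0.1046]
tool_rot: [-179.9, -0.3, -10.4]
force: [0.0, 0.9, -0.4]
grip_width: 0.0434
grasp_force: 15.0
[0.5584, -0.1803, 0.1, -5.4] shift [0.1297 0.1054 0.0052] turn -5.0 rows 4.0
```

```bash

python3 steer.py '0.032 0.026 0 0 0.035;0.064 0.052 0 -2 0.035;0.096 0.078 0 -4 0.035;0.125 0.1 0 -5 0.035;0.13 0.1055 0.005 -5 0.035;0.13 0.1055 0.01 -5 0.035;0.13 0.1055 0.015 -5 0.035;0.13 0.1055 0.015 -5 0.035'
python3 g.py 0.5584 -0.1803 0.052 -5.4
python3 -c "from h import *;snap('side','s7');im=cv2.imread('pics/s7.png');cv2.imwrite('pics/s7b.png',cv2.resize(im[150:290,190:370],(720,560),interpolation=cv2.INTER_CUBIC))"
```

```text
time_s: 16.17
tool_pos: [0.5543, -0.1782, 0.0844]
tool_rot: [-179.9, 0.3, -5.3]
force: [0.4, 0.2, -1.6]
grip_width: 0.0436
grasp_force: 15.0
[0.5584, -0.1803, 0.052, -5.4] shift [0.0044 0.0018 0.0324] turn 0.1 rows 0.8
```

View pics/s7b.png

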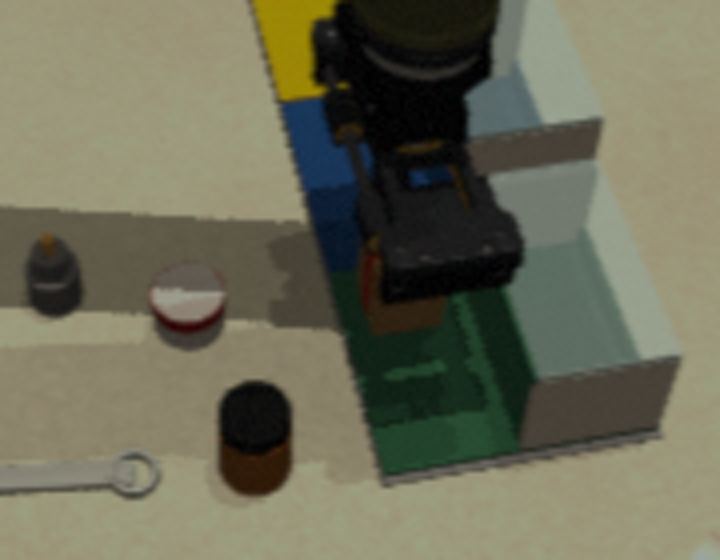

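```bash
python3 -c "
from h import *
c=load('s7')
for uv in [(372,336),(443,328)]:
    r=ray(c,(190+uv[0]/4,150+uv[1]/4))
    for z in (.01,.03,.04,.05): print(uv,z,onz(r,z).round(3))"
python3 steer.py '0.002 0.001 0.01 0 0.035;0.004 0.002 0.02 0 0.035;0.0045 0.002 0.025 0 0.035;0.0045 0.002 0.025 0 0.035;0.0045 0.002 0.025 0 0.035'
python3 g.py 0.5584 -0.1803 0.052 -5.4
```

```text
(372, 336) 0.01 [ 0.534 -0.196  0.01 ]
(372, 336) 0.03 [ 0.529 -0.209  0.03 ]
(372, 336) 0.04 [ 0.526 -0.215  0.04 ]
(372, 336) 0.05 [ 0.523 -0.222  0.05 ]
(443, 328) 0.01 [ 0.579 -0.203  0.01 ]
(443, 328) 0.03 [ 0.572 -0.216  0.03 ]
(443, 328) 0.04 [ 0.569 -0.222  0.04 ]
(443, 328) 0.05 [ 0.566 -0.229  0.05 ]
time_s: 16.63
tool_pos: [0.5642, -0.1799, 0.065]
tool_rot: [-179.9, -0.4, -5.2]
force: [1.9, 4.0, 10.6]
grip_width: 0.0441
grasp_force: 15.0
[0.5584, -0.1803, 0.052, -5.4] shift [-0.0058  0.001   0.0129] turn 0.2 rows 0.3
```

```bash

python3 steer.py '-0.003 0 -0.004 0 0.035;-0.003 0 -0.004 0 0.05;-0.003 0 -0.004 0 0.056;-0.003 0 -0.004 0 0.056;-0.003 0 -0.004 0 0.056;-0.003 0 -0.03 0 0.056;-0.003 0 -0.07 0 0.056;-0.003 0 -0.09 0 0.056'
python3 g.py 0.441 -0.2555 0.15 -5.4
```

```text
time_s: 17.3
tool_pos: [0.559, -0.1831, 0.1552]
tool_rot: [180.0, -0.2, -5.4]
force: [1.4, -0.1, -0.2]
grip_width: 0.0562
grasp_force: 0.0
[0.441, -0.2555, 0.15, -5.4] shift [-0.1106  0.0833  0.0049] turn -0.0 rows 3.3
```

```bash

python3 steer.py '-0.03 0.023 0 0 0.07;-0.06 0.046 0 0 0.07;-0.09 0.069 0 0 0.07;-0.1106 0.0833 0 0 0.07;-0.1106 0.0833 0.02 0 0.07;-0.1106 0.0833 0.02 0 0.07;-0.1106 0.0833 0.02 0 0.07'
python3 g.py 0.441 -0.2555 0.04 -5.4
```

```text
time_s: 17.88
tool_pos: [0.4393, -0.2543, 0.1313]
tool_rot: [-179.9, 0.1, -5.4]
force: [1.4, 0.3, 0.3]
grip_width: 0.0699
grasp_force: 0.0
[0.441, -0.2555, 0.04, -5.4] shift [0.0019 0.0011 0.0913] turn -0.0 rows 2.2
```

```bash

python3 steer.py '0.001 0.001 0.04 0 0.07;0.001 0.001 0.075 0 0.07;0.001 0.001 0.09 0 0.07;0.001 0.001 0.091 0 0.07;0.001 0.001 0.091 0 0.07'
python3 steer.py '0 0 0 0 0.05;0 0 0 0 0.035;0 0 0 0 0.035;0 0 0 0 0.035;0 0 0 0 0.035;0 0 0 0 0.035;0 0 0 0 0.035' 20
python3 steer.py '0 0 -0.03 0 0.035;0 0 -0.04 0 0.035;0 0 -0.04 0 0.035;0 0 -0.04 0 0.035'
python3 g.py 0.5514 -0.2539 0.09 -5.4
```

```text
time_s: 18.3
tool_pos: [0.4415, -0.2552, 0.0408]
tool_rot: [-180.0, 0.1, -5.3]
force: [-0.1, -0.1, 0.5]
grip_width: 0.07
grasp_force: 0.0
time_s: 18.88
tool_pos: [0.4415, -0.2564, 0.0419]
tool_rot: [180.0, -0.1, -5.4]
force: [-1.6, -0.5, 4.5]
grip_width: 0.0433
grasp_force: 20.0
time_s: 19.22
tool_pos: [0.4413, -0.2561, 0.0812]
tool_rot: [180.0, -0.1, -5.4]
force: [-0.8, 0.0, -1.3]
grip_width: 0.044
grasp_force: 20.0
[0.5514, -0.2539, 0.09, -5.4] shift [ 0.1095 -0.0125 -0.0086] turn 0.0 rows 2.6
```

```bash

python3 steer.py '0.035 -0.004 0 0 0.035;0.07 -0.008 0 0 0.035;0.1 -0.0125 0 0 0.035;0.1095 -0.0125 0 0 0.035;0.1095 -0.0125 0.015 0 0.035;0.1095 -0.0125 0.025 0 0.035;0.1095 -0.0125 0.028 0 0.035;0.1095 -0.0125 0.03 0 0.035'
python3 g.py 0.5514 -0.2539 0.05 -5.4
```

```text
time_s: 19.88
tool_pos: [0.5485, -0.253, 0.0499]
tool_rot: [-179.9, 0.3, -5.4]
force: [-5.6, 4.0, 13.0]
grip_width: 0.0435
grasp_force: 20.0
[0.5514, -0.2539, 0.05, -5.4] shift [ 0.0029  0.0006 -0.0001] turn -0.0 rows 0.1
```

```bash

python3 steer.py '0 0 -0.001 0 0.045;0 0 -0.001 0 0.056;0 0 -0.001 0 0.056;0 0 -0.001 0 0.056;0 0 -0.001 0 0.056;0 0 -0.04 0 0.056;0 0 -0.08 0 0.06;0 0 -0.1 0 0.065'
cat > chk.py <<'E'
from h import *
import sys
c=snap('side','chk')
a=cv2.imread('pics/side0.png').astype(int);b=cv2.imread('pics/chk.png').astype(int)
for n,x,y in [('tin',237,224),('pot',271,306)]:
    f=lambda i:i[y-14:y+14,x-14:x+14]
    d=np.abs(f(a)-f(b)).mean(); print(n,round(d,1))
E
python3 chk.py; python3 g.py 0.4287 -0.1442 0.12 -5.4
```

```text
time_s: 20.55
tool_pos: [0.5528, -0.2549, 0.1556]
tool_rot: [179.9, -0.3, -5.4]
force: [0.6, -1.1, 1.3]
grip_width: 0.0611
grasp_force: 0.0
tin 32.8
pot 6.9
[0.4287, -0.1442, 0.12, -5.4] shift [-0.1363 -0.0992  0.0373] turn -0.0 rows 4.1
```

```bash
python3 -c "
from h import *
snap('scene','chs')
f=lambda n,x,y,h=75:cv2.resize(cv2.imread('pics/%s.png'%n)[y-h:y+h,x-h:x+h],(400,400),interpolation=cv2.INTER_CUBIC)
cv2.imwrite('pics/c4.png',np.hstack([f('chk',260,230),f('chs',225,215)]))"
```

```text
(no output)
```

View pics/c4.png

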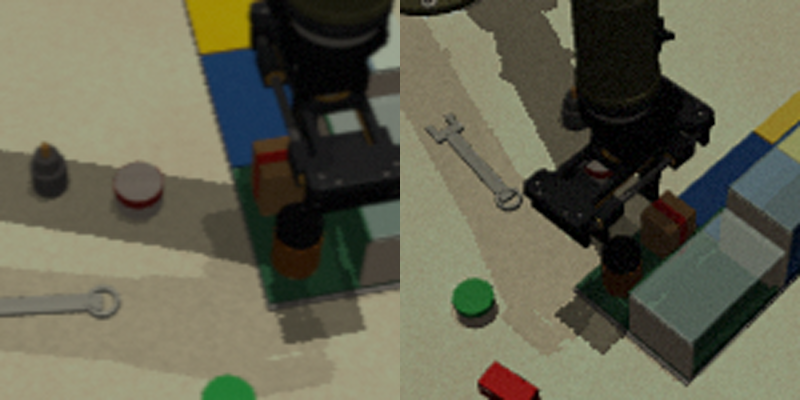

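```bash

python3 steer.py '-0.033 -0.024 0 0 0.065;-0.066 -0.048 0 0 0.065;-0.099 -0.072 0.01 0 0.065;-0.13 -0.095 0.03 0 0.065;-0.1363 -0.0992 0.06 0 0.065;-0.1363 -0.0992 0.08 0 0.065;-0.1363 -0.0992 0.09 0 0.065;-0.1363 -0.0992 0.09 0 0.065'
python3 g.py 0.4287 -0.1442 0.021 -5.4
```

```text
time_s: 21.32
tool_pos: [0.4226, -0.1418, 0.0587]
tool_rot: [-180.0, 0.3, -5.4]
force: [0.3, 0.5, 0.4]
grip_width: 0.0646
grasp_force: 0.0
[0.4287, -0.1442, 0.021, -5.4] shift [0.0064 0.0018 0.0377] turn 0.0 rows 0.9
```

```bash

python3 steer.py '0.004 0.001 0.01 0 0.065;0.004 0.001 0.025 0 0.065;0.004 0.001 0.036 0 0.065;0.004 0.001 0.037 0 0.065;0.004 0.001 0.037 0 0.065'
python3 g.py 0.4287 -0.1442 0.021 -5.4
python3 steer.py '0 0 0 0 0.05;0 0 0 0 0.035;0 0 0 0 0.035;0 0 0 0 0.035;0 0 0 0 0.035;0 0 0 0 0.035' 20
```

```text
time_s: 21.73
tool_pos: [0.4292, -0.1442, 0.0241]
tool_rot: [180.0, 0.0, -5.4]
force: [-0.3, 0.2, 0.4]
grip_width: 0.065
grasp_force: 0.0
[0.4287, -0.1442, 0.021, -5.4] shift [-0.0005  0.0001  0.0031] turn -0.0 rows 0.1
time_s: 22.23
tool_pos: [0.4292, -0.1439, 0.0247]
tool_rot: [180.0, -0.1, -5.4]
force: [-0.3, -0.4, 4.6]
grip_width: 0.0456
grasp_force: 20.0
```

```bash

python3 steer.py '0 0 -0.03 0 0.035;0 0 -0.06 0 0.035;0 0 -0.06 0 0.035;0 0 -0.06 0 0.035'
python3 g.py 0.579 0.0509 0.085 -5.4
```

```text
time_s: 22.57
tool_pos: [0.4299, -0.1438, 0.0855]
tool_rot: [180.0, -0.2, -5.4]
force: [-0.2, 0.1, -2.0]
grip_width: 0.0453
grasp_force: 20.0
[0.579, 0.0509, 0.085, -5.4] shift [ 0.1301 -0.2079  0.001 ] turn 0.0 rows 5.9
```

```bash

python3 steer.py '0.02 -0.034 0 0 0.035;0.04 -0.068 0 0 0.035;0.06 -0.102 0 0 0.035;0.08 -0.136 0 0 0.035;0.1 -0.165 0 0 0.035;0.12 -0.195 0 0 0.035;0.13 -0.2079 0 0 0.035;0.13 -0.2079 0.01 0 0.035'
python3 steer.py '0 0 0.015 0 0.035;0 0 0.03 0 0.035;0 0 0.035 0 0.035;0 0 0.038 0 0.035;0 0 0.038 0 0.035;0 0 0.038 0 0.035'
python3 g.py 0.579 0.0509 0.0327 -5.4
```

```text
time_s: 23.23
tool_pos: [0.5801, 0.0566, 0.0738]
tool_rot: [-179.8, -0.1, -5.0]
force: [1.8, 1.0, -0.5]
grip_width: 0.0455
grasp_force: 20.0
time_s: 23.73
tool_pos: [0.5776, 0.0507, 0.0362]
tool_rot: [180.0, -0.0, -5.4]
force: [0.7, 0.4, -1.2]
grip_width: 0.0452
grasp_force: 20.0
[0.579, 0.0509, 0.0327, -5.4] shift [ 0.0014 -0.0003  0.0035] turn -0.0 rows 0.1
```

Lower the last 4 mm, release and go for the pot (checking it).

```bash

python3 steer.py '0 0 0.002 0 0.035;0 0 0.004 0 0.035;0 0 0.004 0 0.035;0 0 0.004 0 0.045;0 0 0.004 0 0.056;0 0 0.004 0 0.056;0 0 0.004 0 0.056;0 0 0.004 0 0.056'
python3 steer.py '0 0 -0.04 0 0.056;0 0 -0.08 0 0.056;-0.03 0.02 -0.08 0 0.065;-0.05 0.06 -0.08 0 0.065;-0.07 0.1 -0.08 0 0.065;-0.08 0.14 -0.08 0 0.065;-0.09 0.18 -0.08 0 0.065;-0.1 0.22 -0.08 0 0.065'
python3 chk.py; python3 g.py 0.4412 -0.3766 0.1 -5.4
```

```text
time_s: 24.4
tool_pos: [0.5775, 0.0512, 0.032]
tool_rot: [180.0, 0.0, -5.4]
force: [0.0, 0.6, -0.2]
grip_width: 0.0553
grasp_force: 0.0
time_s: 25.07
tool_pos: [0.4578, -0.1555, 0.1124]
tool_rot: [-180.0, -0.0, -5.4]
force: [1.6, 0.0, 0.1]
grip_width: 0.0645
grasp_force: 0.0
tin 62.9
pot 5.7
[0.4412, -0.3766, 0.1, -5.4] shift [0.0091 0.2116 0.0135] turn -0.6 rows 5.1
```

```bash

python3 steer.py '0.002 0.04 0 0 0.065;0.004 0.08 0 0 0.065;0.006 0.12 0 0 0.065;0.008 0.16 0 0 0.065;0.009 0.195 0 0 0.065;0.009 0.2116 0.02 0 0.065;0.009 0.2116 0.03 0 0.065;0.009 0.2116 0.03 0 0.065'
python3 steer.py '0 0 0 0 0.065;0 0 0 0 0.065'
python3 chk.py; python3 g.py 0.4412 -0.3766 0.025 -5.4
```

```text
time_s: 25.78
tool_pos: [0.4458, -0.3649, 0.0792]
tool_rot: [-179.9, 0.3, -5.5]
force: [0.2, 0.9, 0.6]
grip_width: 0.0652
grasp_force: 0.0
time_s: 25.95
tool_pos: [0.4489, -0.3639, 0.0824]
tool_rot: [-179.9, -0.0, -5.3]
force: [-0.3, 0.3, 0.6]
grip_width: 0.0652
grasp_force: 0.0
tin 44.7
pot 54.4
[0.4412, -0.3766, 0.025, -5.4] shift [-0.0069  0.0132  0.0578] turn 0.1 rows 1.4
```

```bash

python3 steer.py '-0.0069 0.0132 0 0 0.07;-0.0069 0.0132 0 0 0.07;-0.0069 0.0132 0 0 0.07'
python3 g.py 0.4412 -0.3766 0.025 -5.4
python3 steer.py '0 0 0.025 0 0.07;0 0 0.045 0 0.07;0 0 0.054 0 0.07;0 0 0.055 0 0.07;0 0 0.055 0 0.07'
python3 steer.py '0 0 0 0 0.05;0 0 0 0 0.035;0 0 0 0 0.035;0 0 0 0 0.035;0 0 0 0 0.035;0 0 0 0 0.035;0 0 0 0 0.035' 20
python3 steer.py '0 0 -0.03 0 0.035;0 0 -0.06 0 0.035;0 0 -0.07 0 0.035;0 0 -0.07 0 0.035;0 0 -0.07 0 0.035;0 0 -0.07 0 0.035'
python3 g.py 0.4700 -0.1 0.1 -5.4 0.5856 0.1226 0.1 -5.4
```

```text
time_s: 26.25
tool_pos: [0.4402, -0.378, 0.0829]
tool_rot: [180.0, -0.1, -5.4]
force: [-0.5, 0.4, -0.7]
grip_width: 0.0696
grasp_force: 0.0
[0.4412, -0.3766, 0.025, -5.4] shift [ 0.0008 -0.0016  0.0579] turn -0.0 rows 1.4
time_s: 26.67
tool_pos: [0.4401, -0.3775, 0.0271]
tool_rot: [-180.0, 0.0, -5.4]
force: [-0.2, 0.1, 0.4]
grip_width: 0.0701
grasp_force: 0.0
time_s: 27.25
tool_pos: [0.4401, -0.3783, 0.0276]
tool_rot: [180.0, -0.0, -5.4]
force: [-0.7, 0.8, 4.2]
grip_width: 0.0444
grasp_force: 20.0
time_s: 27.75
tool_pos: [0.4389, -0.3772, 0.0953]
tool_rot: [-179.9, 0.1, -5.4]
force: [-0.0, 0.6, -1.1]
grip_width: 0.0443
grasp_force: 20.0
[0.47, -0.1, 0.1, -5.4] shift [ 0.0049 -0.2789 -0.0043] turn 0.0 rows 6.7
[0.5856, 0.1226, 0.1, -5.4] shift [ 0.0991 -0.5114 -0.0041] turn 0.0 rows 12.5
```

```bash

python3 steer.py '0.002 -0.035 -0.005 0 0.035;0.004 -0.07 -0.01 0 0.035;0.005 -0.11 -0.01 0 0.035;0.005 -0.15 -0.01 0 0.035;0.005 -0.19 -0.01 0 0.035;0.005 -0.23 -0.01 0 0.035;0.005 -0.27 -0.01 0 0.035;0.01 -0.3 -0.01 0 0.035'
python3 steer.py '0.017 -0.035 0 0 0.035;0.034 -0.07 0 0 0.035;0.051 -0.105 0 0 0.035;0.068 -0.14 0 0 0.035;0.08 -0.18 0 0 0.035;0.089 -0.205 0 0 0.035;0.089 -0.211 0 0 0.035;0.089 -0.211 0 0 0.035'
python3 steer.py '0 0 0 0 0.035;0 0 0 0 0.035'
python3 g.py 0.5856 0.1226 0.0356 -5.4
```

```text
time_s: 28.42
tool_pos: [0.4759, -0.0764, 0.1051]
tool_rot: [-179.9, 0.2, -5.3]
force: [0.3, 0.2, -1.4]
grip_width: 0.0439
grasp_force: 20.0
time_s: 29.08
tool_pos: [0.5852, 0.1245, 0.1046]
tool_rot: [180.0, 0.2, -5.1]
force: [-0.7, 0.5, -0.9]
grip_width: 0.0442
grasp_force: 20.0
time_s: 29.25
tool_pos: [0.5856, 0.1187, 0.1059]
tool_rot: [179.9, 0.1, -5.5]
force: [-0.4, 0.2, -1.1]
grip_width: 0.0439
grasp_force: 20.0
[0.5856, 0.1226, 0.0356, -5.4] shift [-0.0002 -0.004   0.0703] turn -0.1 rows 1.7
```

```bash

python3 steer.py '-0.001 -0.004 0.03 0 0.035;-0.001 -0.004 0.055 0 0.035;-0.001 -0.004 0.063 0 0.035;-0.001 -0.004 0.067 0 0.035;-0.001 -0.004 0.07 0 0.035;-0.001 -0.004 0.07 0 0.035'
python3 steer.py '0 0 0.001 0 0.035;0 0 0.001 0 0.045;0 0 0.001 0 0.056;0 0 0.001 0 0.056;0 0 0.001 0 0.056;0 0 0.001 0 0.056'
python3 steer.py '0 0 -0.04 0 0.056;0 0 -0.08 0 0.056;0 0 -0.1 0 0.056;-0.02 0.02 -0.13 0 0.056;-0.04 0.05 -0.16 0 0.056;-0.04 0.05 -0.16 0 0.056'
python3 g.py 0.5378 -0.43 0.12 3.5
python3 -c "from h import *;snap('wrist','w7')
im=cv2.imread('pics/w7.png');cv2.imwrite('pics/w7b.png',cv2.resize(im[:240],(800,375),interpolation=cv2.INTER_CUBIC))"
```

```text
time_s: 29.75
tool_pos: [0.5864, 0.1246, 0.0377]
tool_rot: [-180.0, -0.1, -5.5]
force: [0.0, 1.0, -1.2]
grip_width: 0.044
grasp_force: 20.0
time_s: 30.25
tool_pos: [0.5861, 0.1255, 0.0365]
tool_rot: [-180.0, -0.0, -5.4]
force: [0.0, 0.2, 1.0]
grip_width: 0.0553
grasp_force: 0.0
time_s: 30.75
tool_pos: [0.5419, 0.0752, 0.2016]
tool_rot: [180.0, -0.4, -5.6]
force: [1.2, -1.1, 0.5]
grip_width: 0.0557
grasp_force: 0.0
[0.5378, -0.43, 0.12, 3.5] shift [0.0451 0.5031 0.0821] turn -9.1 rows 12.3
```

View pics/w7b.png

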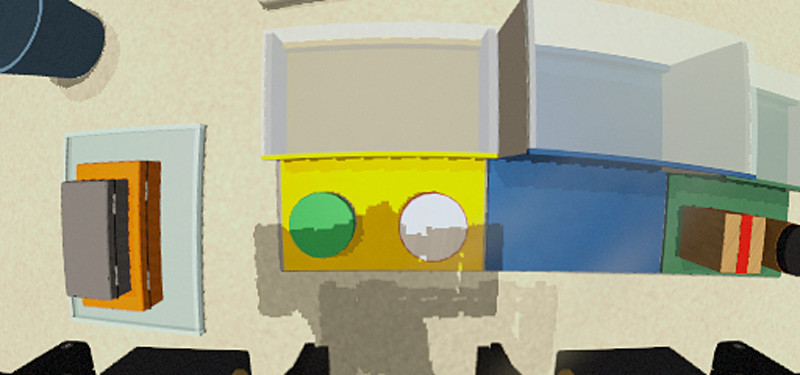

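```bash
python3 - <<'E'
from h import *
c=load('w7');S=1.5625
for n,p,z in [('pot',(322,225),.042),('tin',(433,226),.040),('roofL',(262,157),.056),('roofR',(498,157),.056),('carton top c',(743,242),.068)]:
    print(n,onz(ray(c,p,True,S),z).round(4))
E
python3 steer.py '0.003 0.04 0 0 0.056;0.006 0.08 0 0 0.056;0.009 0.12 0 0 0.056;0.012 0.16 0 0 0.056;0.015 0.2 0 -3 0.056;0.018 0.24 0 -6 0.056;0.021 0.28 0 -9 0.056;0.024 0.32 0 -9.1 0.056'
python3 g.py 0.5178 -0.4312 0.12 3.5
```

```text
pot [0.5863 0.1248 0.042 ]
tin [0.5777 0.0514 0.04  ]
roofL [0.6362 0.1561 0.056 ]
roofR [0.62   0.0074 0.056 ]
carton top c [ 0.556  -0.1799  0.068 ]
time_s: 31.47
tool_pos: [0.5353, -0.2424, 0.1948]
tool_rot: [-180.0, 0.0, 3.9]
force: [0.9, -0.1, 1.0]
grip_width: 0.056
grasp_force: 0.0
[0.5178, -0.4312, 0.12, 3.5] shift [-0.0302  0.1872  0.0747] turn 0.4 rows 4.9
```

```bash

python3 steer.py '-0.007 0.04 0 0 0.056;-0.014 0.08 0 0 0.056;-0.02 0.12 0 0 0.056;-0.026 0.16 0.02 0 0.056;-0.03 0.187 0.05 0 0.056;-0.03 0.187 0.075 0 0.056;-0.03 0.187 0.075 0 0.056;-0.03 0.187 0.075 0 0.056'
python3 steer.py '0 0 0 0 0.056;0 0 0 0 0.056'
python3 g.py 0.5178 -0.4312 0.019 3.5
```

```text
time_s: 32.13
tool_pos: [0.5169, -0.428, 0.1181]
tool_rot: [-179.8, 0.2, 3.7]
force: [1.1, 0.5, 0.5]
grip_width: 0.056
grasp_force: 0.0
time_s: 32.3
tool_pos: [0.5195, -0.429, 0.1231]
tool_rot: [179.9, -0.2, 3.9]
force: [-0.3, -0.1, 0.6]
grip_width: 0.0561
grasp_force: 0.0
[0.5178, -0.4312, 0.019, 3.5] shift [-0.0022  0.0019  0.1041] turn 0.4 rows 2.5
```

```bash

python3 steer.py '-0.001 0.001 0.04 0 0.056;-0.001 0.001 0.08 0 0.056;-0.001 0.001 0.095 0 0.056;-0.001 0.001 0.102 0 0.056;-0.001 0.001 0.103 0 0.056;-0.001 0.001 0.103 0 0.056'
python3 steer.py '0 0 0 0 0.04;0 0 0 0 0.02;0 0 0 0 0.02;0 0 0 0 0.02;0 0 0 0 0.02;0 0 0 0 0.02;0 0 0 0 0.02' 40
python3 steer.py '0 0 -0.03 0 0.02;0 0 -0.06 0 0.02;0 0 -0.07 0 0.02;0 0 -0.07 0 0.02;0 0 -0.07 0 0.02'
python3 g.py 0.4500 -0.34 0.1 -5.4
```

```text
time_s: 32.8
tool_pos: [0.5179, -0.4315, 0.0201]
tool_rot: [179.9, -0.1, 3.8]
force: [0.6, -0.6, 1.3]
grip_width: 0.0558
grasp_force: 0.0
time_s: 33.38
tool_pos: [0.5165, -0.4313, 0.0185]
tool_rot: [180.0, -0.0, 3.7]
force: [-0.2, -0.1, 2.5]
grip_width: 0.0295
grasp_force: 40.0
time_s: 33.8
tool_pos: [0.5163, -0.431, 0.0879]
tool_rot: [180.0, -0.0, 3.7]
force: [-0.8, -0.3, -0.6]
grip_width: 0.0298
grasp_force: 40.0
[0.45, -0.34, 0.1, -5.4] shift [-0.0603 -0.0951 -0.0122] turn 9.1 rows 2.7
```

```bash

python3 steer.py '-0.02 -0.03 -0.01 4 0.02;-0.04 -0.06 -0.01 9.1 0.02;-0.06 -0.095 -0.01 9.1 0.02;-0.06 -0.095 -0.01 9.1 0.02;-0.06 -0.095 -0.01 9.1 0.02'
python3 g.py 0.4668 -0.2455 0.08 -5.4
```

```text
time_s: 34.22
tool_pos: [0.4478, -0.3366, 0.0953]
tool_rot: [-179.8, 0.3, -5.3]
force: [1.0, -0.5, -0.7]
grip_width: 0.0296
grasp_force: 40.0
[0.4668, -0.2455, 0.08, -5.4] shift [ 0.0106 -0.0924  0.0156] turn 0.1 rows 2.3
```

```bash

python3 steer.py '0.004 -0.035 0 0 0.02;0.008 -0.07 0 0 0.02;0.0106 -0.092 0.01 0 0.02;0.0106 -0.092 0.03 0 0.02;0.0106 -0.092 0.05 0 0.02;0.0106 -0.092 0.055 0 0.02;0.0106 -0.092 0.055 0 0.02'
python3 steer.py '0 0 0 0 0.02;0 0 0 0 0.02'
python3 g.py 0.4668 -0.2455 0.04 -5.4 0.5554 -0.2538 0.04 -5.4
```

```text
time_s: 34.8
tool_pos: [0.4683, -0.2496, 0.0409]
tool_rot: [-180.0, 0.3, -5.4]
force: [-0.4, 0.2, -0.9]
grip_width: 0.0298
grasp_force: 40.0
time_s: 34.97
tool_pos: [0.4703, -0.2507, 0.0439]
tool_rot: [180.0, -0.1, -5.5]
force: [-0.3, 0.1, -1.4]
grip_width: 0.0299
grasp_force: 40.0
[0.4668, -0.2455, 0.04, -5.4] shift [-0.004  -0.0048  0.0039] turn -0.1 rows 0.2
[0.5554, -0.2538, 0.04, -5.4] shift [ 0.085 -0.005  0.004] turn -0.1 rows 2.0
```

```bash

python3 steer.py '0 -0.005 0.003 0 0.02;0.015 -0.005 0.003 0 0.02;0.03 -0.005 0.003 0 0.02;0.042 -0.005 0.003 0 0.02;0.054 -0.005 0.003 0 0.02;0.066 -0.005 0.003 0 0.02;0.076 -0.005 0.003 0 0.02;0.08 -0.005 0.003 0 0.02'
python3 steer.py '0.003 0 0 0 0.02;0.005 0 0 0 0.02;0.005 0 0 0 0.02;0.005 0 0 0 0.02'
python3 g.py 0.5554 -0.2538 0.04 -5.4
```

```text
time_s: 35.63
tool_pos: [0.5514, -0.2518, 0.0406]
tool_rot: [180.0, -0.1, -5.4]
force: [-1.5, 0.5, -0.2]
grip_width: 0.0295
grasp_force: 40.0
time_s: 35.97
tool_pos: [0.5545, -0.2526, 0.0401]
tool_rot: [180.0, -0.0, -5.4]
force: [-0.3, -0.2, -1.8]
grip_width: 0.0299
grasp_force: 40.0
[0.5554, -0.2538, 0.04, -5.4] shift [0.001  0.0011 0.0001] turn -0.0 rows 0.0
```

```bash

python3 steer.py '-0.03 0 0 0 0.02;-0.06 0 0 0 0.02;-0.09 0 0 0 0.02;-0.095 -0.02 0 0 0.02;-0.095 -0.05 0 0 0.02;-0.095 -0.073 0 0 0.02;-0.095 -0.073 0 0 0.02;-0.095 -0.073 0 0 0.02'
python3 steer.py '0 0 0 0 0.02;0 0 0 0 0.02'
python3 g.py 0.5613 -0.1815 0.04 -5.4
```

```text
time_s: 36.63
tool_pos: [0.4671, -0.1696, 0.0403]
tool_rot: [-180.0, -0.1, -5.2]
force: [0.5, -1.0, -1.5]
grip_width: 0.0297
grasp_force: 40.0
time_s: 36.8
tool_pos: [0.4668, -0.1722, 0.0403]
tool_rot: [180.0, -0.0, -5.5]
force: [1.0, -0.1, -1.2]
grip_width: 0.0294
grasp_force: 40.0
[0.5613, -0.1815, 0.04, -5.4] shift [0.095  0.0002 0.0003] turn -0.1 rows 2.3
```

```bash

python3 steer.py '0.015 0 0 0 0.02;0.03 0 0 0 0.02;0.042 0 0 0 0.02;0.054 0 0 0 0.02;0.066 0 0 0 0.02;0.076 0 0 0 0.02;0.084 0 0 0 0.02;0.09 0 0 0 0.02'
python3 steer.py '0.002 0 0 0 0.02;0.005 0 0 0 0.02;0.005 0 0 0 0.02;0.005 0 0 0 0.02'
python3 g.py 0.5613 -0.1815 0.04 -5.4
python3 steer.py '-0.03 0 0 0 0.02;-0.06 0 0 0 0.02;-0.09 0 0 0 0.02;-0.12 0 -0.02 0 0.02;-0.12 -0.03 -0.04 0 0.02;-0.12 -0.07 -0.04 0 0.02;-0.12 -0.11 -0.04 0 0.02;-0.12 -0.14 -0.04 0 0.02'
python3 g.py 0.4880 0.0645 0.07 -5.4
```

```text
time_s: 37.47
tool_pos: [0.5569, -0.1802, 0.0399]
tool_rot: [180.0, 0.0, -5.5]
force: [-0.7, 0.8, -0.6]
grip_width: 0.0299
grasp_force: 40.0
time_s: 37.8
tool_pos: [0.5615, -0.1799, 0.0402]
tool_rot: [-180.0, -0.0, -5.4]
force: [0.3, 0.2, -1.9]
grip_width: 0.0299
grasp_force: 40.0
[0.5613, -0.1815, 0.04, -5.4] shift [-0.      0.0016  0.0002] turn -0.0 rows 0.0
time_s: 38.47
tool_pos: [0.4554, -0.0262, 0.0812]
tool_rot: [-179.9, -0.2, -5.3]
force: [1.1, 0.3, -0.3]
grip_width: 0.0296
grasp_force: 40.0
[0.488, 0.0645, 0.07, -5.4] shift [ 0.024  -0.0933  0.0114] turn 0.1 rows 2.3
```

```bash

python3 steer.py '0.01 -0.035 0 0 0.02;0.022 -0.07 0 0 0.02;0.0285 -0.0883 0.01 0 0.02;0.0285 -0.0883 0.03 0 0.02;0.0285 -0.0883 0.046 0 0.02;0.0285 -0.0883 0.048 0 0.02;0.0285 -0.0883 0.048 0 0.02'
python3 steer.py '0 0 0 0 0.02;0 0 0 0 0.02'
python3 g.py 0.4927 0.0593 0.031 -5.4 0.5833 0.0508 0.031 -5.4
```

```text
time_s: 39.05
tool_pos: [0.4907, 0.0557, 0.0313]
tool_rot: [180.0, 0.1, -5.4]
force: [-0.1, 0.5, 0.0]
grip_width: 0.0297
grasp_force: 40.0
time_s: 39.22
tool_pos: [0.4928, 0.0558, 0.0333]
tool_rot: [-180.0, -0.1, -5.4]
force: [0.2, -0.1, -0.1]
grip_width: 0.0303
grasp_force: 40.0
[0.4927, 0.0593, 0.031, -5.4] shift [-0.0004 -0.0035  0.0023] turn -0.0 rows 0.1
[0.5833, 0.0508, 0.031, -5.4] shift [ 0.0906 -0.0036  0.0025] turn -0.0 rows 2.2
```

```bash

python3 steer.py '0 -0.0036 0.002 0 0.02;0.015 -0.0036 0.002 0 0.02;0.03 -0.0036 0.002 0 0.02;0.042 -0.0036 0.002 0 0.02;0.054 -0.0036 0.002 0 0.02;0.066 -0.0036 0.002 0 0.02;0.076 -0.0036 0.002 0 0.02;0.084 -0.0036 0.002 0 0.02'
python3 steer.py '0.004 0 0 0 0.02;0.0065 0 0 0 0.02;0.0065 0 0 0 0.02;0.0065 0 0 0 0.02'
python3 g.py 0.5833 0.0508 0.031 -5.4
python3 steer.py '-0.03 0 0 0 0.02;-0.06 0 0 0 0.02;-0.09 0 0 0 0.02;-0.09 -0.02 0 0 0.02;-0.09 -0.05 0 0 0.02;-0.09 -0.073 0 0 0.02;-0.09 -0.073 0 0 0.02;-0.09 -0.073 0 0 0.02'
python3 steer.py '0 0 0 0 0.02;0 0 0 0 0.02'
python3 g.py 0.5908 0.1239 0.031 -5.4
```

```text
time_s: 39.88
tool_pos: [0.5769, 0.0518, 0.0305]
tool_rot: [-180.0, -0.0, -5.4]
force: [-1.0, 0.6, -0.3]
grip_width: 0.0297
grasp_force: 40.0
time_s: 40.22
tool_pos: [0.5821, 0.0511, 0.0301]
tool_rot: [180.0, -0.0, -5.4]
force: [-1.5, 0.1, 0.1]
grip_width: 0.0301
grasp_force: 40.0
[0.5833, 0.0508, 0.031, -5.4] shift [ 0.0012  0.0002 -0.0009] turn 0.0 rows 0.0
time_s: 40.88
tool_pos: [0.4992, 0.1339, 0.0303]
tool_rot: [-180.0, -0.0, -5.2]
force: [-0.4, 0.2, -1.6]
grip_width: 0.03
grasp_force: 40.0
time_s: 41.05
tool_pos: [0.4994, 0.1308, 0.0299]
tool_rot: [180.0, 0.0, -5.5]
force: [-0.6, -0.2, -1.0]
grip_width: 0.0296
grasp_force: 40.0
[0.5908, 0.1239, 0.031, -5.4] shift [ 0.0917 -0.0018 -0.0011] turn -0.1 rows 2.2
```

```bash

python3 steer.py '0.01 -0.0024 0 0 0.02;0.025 -0.0024 0 0 0.02;0.038 -0.0024 0 0 0.02;0.05 -0.0024 0 0 0.02;0.062 -0.0024 0 0 0.02;0.072 -0.0024 0 0 0.02;0.08 -0.0024 0 0 0.02;0.086 -0.0024 0 0 0.02'
python3 steer.py '0.004 0 0 0 0.02;0.0065 0 0 0 0.02;0.0065 0 0 0 0.02;0.0065 0 0 0 0.02'
python3 g.py 0.5913 0.1245 0.031 -5.4
python3 steer.py '-0.03 0 0 0 0.02;-0.06 0 0 0 0.02;-0.09 0 0 0 0.02;-0.09 0 -0.04 0 0.02;-0.09 0 -0.08 0 0.02;-0.09 0 -0.12 0 0.02;-0.09 0.03 -0.15 0 0.02;-0.09 0.05 -0.17 0 0.02'
python3 steer.py '0 0 0 0 0.02;0 0 0 0 0.02'
python3 -c "from h import *;snap('wrist','w8')
snap('side','s8')
im=cv2.imread('pics/w8.png');s=cv2.imread('pics/s8.png')
cv2.imwrite('pics/c5.png',np.vstack([cv2.resize(im[:192],(800,300),interpolation=cv2.INTER_CUBIC),cv2.resize(s[110:290,200:440],(400,300),interpolation=cv2.INTER_CUBIC).repeat(1,1) if 0 else np.hstack([cv2.resize(s[110:290,200:440],(400,300),interpolation=cv2.INTER_CUBIC),np.zeros((300,400,3),np.uint8)])]))"
python3 g.py 0.6 0.3 0.15 -10
```

```text
time_s: 41.72
tool_pos: [0.5864, 0.1258, 0.0299]
tool_rot: [180.0, -0.0, -5.5]
force: [-0.0, -0.3, -1.0]
grip_width: 0.0295
grasp_force: 40.0
time_s: 42.05
tool_pos: [0.5918, 0.126, 0.0301]
tool_rot: [180.0, -0.0, -5.4]
force: [0.1, 0.4, -0.5]
grip_width: 0.0294
grasp_force: 40.0
[0.5913, 0.1245, 0.031, -5.4] shift [-0.0003  0.0015 -0.0009] turn 0.0 rows 0.0
time_s: 42.72
tool_pos: [0.4984, 0.0844, 0.2042]
tool_rot: [-179.9, -0.3, -5.3]
force: [1.4, -1.0, -0.2]
grip_width: 0.0301
grasp_force: 40.0
time_s: 42.88
tool_pos: [0.4982, 0.0838, 0.2018]
tool_rot: [-179.9, -0.2, -5.5]
force: [-0.2, 0.8, -1.6]
grip_width: 0.0295
grasp_force: 40.0
[0.6, 0.3, 0.15, -10.0] shift [ 0.0829 -0.2232  0.0492] turn 4.7 rows 5.8
```

View pics/c5.png

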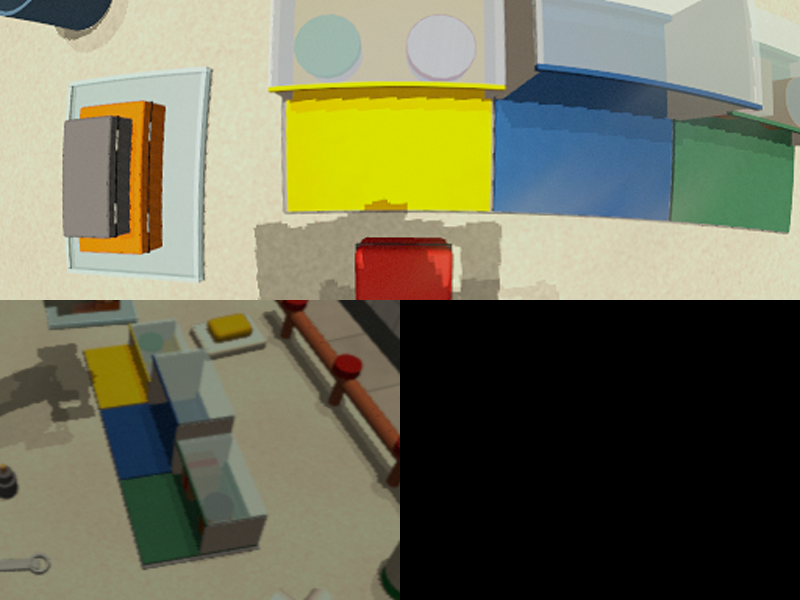

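```bash
python3 - <<'E'
from h import *
from st import rect
c=load('w8');S=1.5625
u=np.array([.9956,-.0941]);l=np.array([.0941,.9956]);L=np.array([.6285,.0823])
for n,p,z in [('pot',(327,46),.042),('tin',(441,47),.040)]:
    q=onz(ray(c,p,True,S),z)[:2];print(n,q.round(4),'u,l',round((q-L)@u,4),round((q-L)@l,4))
p0=np.array([.4982,.0838])
for p in [(357,248),(450,246)]:
    q=onz(ray(c,p,True,S),.2093)[:2]-p0;print('front edge rel tcp u,l',(q@u).round(4),(q@l).round(4))
for p in [(360,239),(448,239)]:
    q=onz(ray(c,p,True,S),.1833)[:2]-p0;print('front bottom rel',(q@u).round(4),(q@l).round(4))
rect('med top w8',[(66,121),(117,117),(113,238),(64,237)],.07,'w8')
E
```

```text
pot [0.6622 0.1182] u,l 0.0302 0.0389
tin [0.6538 0.0438] u,l 0.0288 -0.036
front edge rel tcp u,l 0.0497 0.014
front edge rel tcp u,l 0.0503 -0.0141
front bottom rel 0.0488 0.0154
front bottom rel 0.0488 -0.016
med top w8 [0.6016 0.2952] [0.0481, 0.0841] [-100.4, 168.8]
```

```bash

python3 steer.py '0.008 -0.038 0 1 0.02;0.016 -0.076 0 2 0.02;0.024 -0.114 0 3 0.02;0.032 -0.152 0 4 0.02;0.04 -0.185 0 4.6 0.02;0.05 -0.2 0 4.6 0.02;0.06 -0.215 0 4.6 0.02;0.064 -0.224 0.02 4.6 0.02'
python3 steer.py '0 0 0.02 0 0.02;0 0 0.03 0 0.02;0 0 0.03 0 0.02;0 0 0.03 0 0.02;0 0 0.03 0 0.02'
python3 g.py 0.582 0.3011 0.0885 -10
```

```text
time_s: 43.65
tool_pos: [0.5837, 0.3064, 0.1813]
tool_rot: [-179.8, -0.2, -9.8]
force: [0.9, 0.7, 0.5]
grip_width: 0.0293
grasp_force: 40.0
time_s: 44.07
tool_pos: [0.5826, 0.3017, 0.1507]
tool_rot: [-180.0, -0.0, -10.0]
force: [0.9, 0.5, -0.3]
grip_width: 0.0296
grasp_force: 40.0
[0.582, 0.3011, 0.0885, -10.0] shift [-0.0005  0.0007  0.0622] turn -0.0 rows 1.5
```

```bash

python3 steer.py '0 0.0005 0.025 0 0.02;0 0.0005 0.045 0 0.02;0 0.0005 0.053 0 0.02;0 0.0005 0.056 0 0.02;0 0.0005 0.058 0 0.02;0 0.0005 0.058 0 0.02;0 0.0005 0.058 0 0.02'
python3 g.py 0.582 0.3011 0.0885 -10
```

```text
time_s: 44.65
tool_pos: [0.5832, 0.3015, 0.0936]
tool_rot: [-179.9, -0.1, -10.0]
force: [-0.3, -0.9, 0.0]
grip_width: 0.0299
grasp_force: 40.0
[0.582, 0.3011, 0.0885, -10.0] shift [-0.0011  0.0006  0.0051] turn -0.0 rows 0.1
```

```bash

python3 steer.py '-0.001 0.0005 0.002 0 0.02;-0.001 0.0005 0.004 0 0.02;-0.001 0.0005 0.005 0 0.02;-0.001 0.0005 0.005 0 0.02;-0.001 0.0005 0.005 0 0.02'
python3 g.py 0.582 0.3011 0.0885 -10
```

```text
time_s: 45.07
tool_pos: [0.5816, 0.3011, 0.0885]
tool_rot: [-180.0, -0.1, -10.0]
force: [-1.8, -1.4, 5.3]
grip_width: 0.0298
grasp_force: 40.0
[0.582, 0.3011, 0.0885, -10.0] shift [ 0.0004 -0.0001  0.    ] turn 0.0 rows 0.0
```

```bash

python3 steer.py '0 0 0 0 0.03;0 0 0 0 0.04;0 0 0 0 0.056;0 0 0 0 0.056;0 0 0 0 0.056;0 0 -0.02 0 0.056;0 0 -0.06 0 0.056;0 0 -0.1 0 0.056' 10
python3 steer.py '-0.04 0 -0.04 0 0.056;-0.08 0 -0.06 0 0.056;-0.1 0 -0.07 0 0.056;-0.11 0 -0.07 0 0.056;-0.11 0 -0.07 0 0.056;-0.11 0 -0.07 0 0.056'
python3 -c "from h import *
snap('wrist','w9');snap('side','s9')
im=cv2.imread('pics/w9.png');s=cv2.imread('pics/s9.png')
a=cv2.resize(im[0:200,100:420],(800,500),interpolation=cv2.INTER_CUBIC)
cv2.imwrite('pics/c6.png',a)"
```

```text
time_s: 45.73
tool_pos: [0.5796, 0.2997, 0.1855]
tool_rot: [179.8, 0.3, -10.0]
force: [1.3, 0.4, 1.4]
grip_width: 0.0556
grasp_force: 0.0
time_s: 46.23
tool_pos: [0.4729, 0.3194, 0.2565]
tool_rot: [180.0, -0.0, -10.0]
force: [1.3, -0.3, -0.2]
grip_width: 0.0558
grasp_force: 0.0
```

View pics/c6.png

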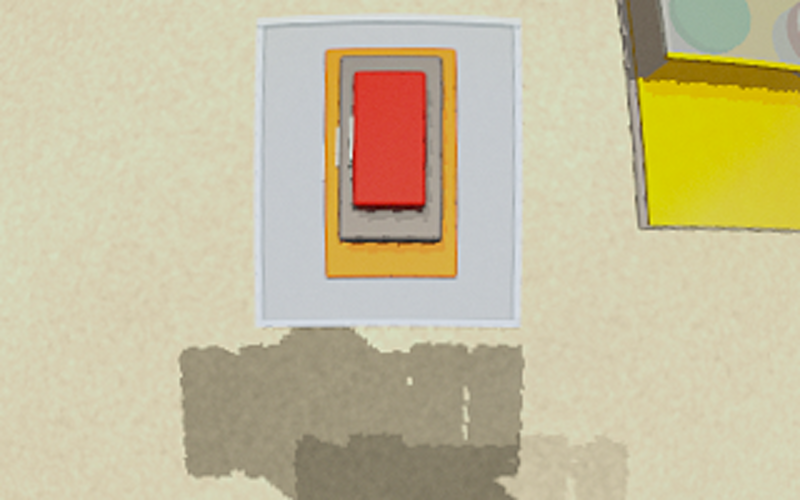

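```bash
python3 - <<'E'
from st import *
o=(250,0)
rect('small',[(356,71),(425,72),(424,206),(355,205)],.096,'w9',2.5,o)
rect('med',[(340,57),(441,57),(440,240),(340,240)],.07,'w9',2.5,o)
rect('big',[(326,49),(457,50),(457,277),(326,276)],.04,'w9',2.5,o)
# mid bay check in w8-independent: side views of carton/jar under roof
c=load('w8')
E
```

```text
small [0.6016 0.2985] [0.028, 0.0574] [-100.9, 169.6]
med [0.6024 0.2983] [0.0444, 0.0849] [-100.0, 169.9]
big [0.6009 0.2981] [0.0634, 0.1145] [-100.5, 170.0]
```

```bash
python3 - <<'E'
from h import *
c=load('s9');M=np.linalg.inv(c['world_from_camera'])
for n,p in [('jar lid upright',(.626,-.2605,.066)),('carton top upright',(.633,-.188,.068))]:
    q=(M@np.r_[p,1])[:3];print(n,c['fx']*q[0]/q[2]+c['cx'],c['fy']*q[1]/q[2]+c['cy'])
im=cv2.imread('pics/s9.png').astype(int)
for y in range(195,250,4): print(y,' '.join('%d/%d/%d'%tuple(im[y,x]) for x in range(310,346,4)))
E
```

```text
jar lid upright 330.3837440524633 232.6698993004317
carton top upright 321.2296318381577 208.21412058951697
195 101/111/105 101/111/105 100/111/105 99/109/102 98/107/101 96/107/99 97/106/101 103/114/108 113/134/136
199 97/106/100 98/107/101 98/107/101 98/108/101 98/108/101 97/107/100 97/107/100 116/131/124 125/142/135
203 79/93/83 86/100/97 87/100/97 86/99/97 87/100/97 96/106/99 98/109/101 123/139/132 124/141/134
207 39/56/37 81/88/100 80/87/100 81/87/101 79/86/100 86/93/100 91/102/92 124/140/132 125/140/134
211 19/31/33 83/95/96 86/99/97 86/100/96 88/100/98 85/99/96 84/94/80 104/119/105 124/140/134
215 13/24/39 70/84/74 86/101/98 86/99/96 86/98/94 85/98/93 88/101/83 87/98/82 125/142/134
219 7/17/40 34/51/31 85/97/92 86/97/93 84/96/92 85/96/92 87/97/82 84/93/79 117/132/123
223 14/20/29 15/29/32 82/94/90 83/95/92 84/96/93 86/98/89 84/96/81 86/97/82 88/101/84
227 15/27/13 15/27/39 57/74/58 84/95/92 81/85/78 79/84/76 81/87/80 88/99/84 84/93/79
231 20/32/17 15/28/16 27/40/21 81/88/79 78/84/76 80/85/78 79/85/76 79/85/78 86/95/81
235 27/44/18 18/28/16 17/28/15 75/82/72 79/84/76 79/85/77 79/85/77 80/86/78 87/98/84
239 32/55/28 16/27/10 16/27/12 51/65/47 80/85/78 80/85/78 79/85/77 73/83/81 86/96/83
243 37/58/30 18/30/14 13/26/14 21/33/27 60/73/77 79/87/83 61/68/66 64/74/77 51/59/64
247 36/56/27 29/44/23 19/27/20 28/35/45 50/58/64 48/57/62 49/57/63 49/57/62 48/56/61
```

The projections match the picture: both items are upright and under the middle roof. The robot touches nothing, so I'm handing in.

```bash
python3 -c "
from cell import env
print(env.sign_off())"
```

```text
the job is handed in; nothing more can be done
None
```

The job is handed in: the three cases are stacked in the tray, centred to within about 2 mm by camera; the carton and jar are under the middle roof and the tin and pot under the low roof, all upright and about 6–8 mm inside the roof edge (camera-measured for tin and pot, from the push distance for carton and jar); no bottle was there, I used the small case to push the containers in before stacking it last, and sign-off returned no verdict.

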